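# Load the UV curing easel and start the cure

## Robot

A 6-joint arm with a two-finger parallel gripper is mounted at the origin on a cart in front of the work surface, level with it; the furniture and walls round the work are solid. World frame = base frame: x ahead of the robot, y to its left, z up, the work surface at z = 0. Lengths are in m, angles in rad, forces in N, time in s.
With the tool pointing down it reaches from about 0.35 to 0.775 m from the base axis. Payload 5.5 kg.
Tool frame: the origin (TCP) lies at the very end of the fingers, on their centre line; the grasp point (between the pads) lies env.hold_point_z behind it (env.hold_point_z is the distance from the TCP to the grasp point, in m); z points along the fingers, y is the line along which they close (so a half turn about z gives the same grasp; the last joint's range is limited). The gripper opens to 85 mm and grips with 20 to 120 N. Pads are 22 mm wide; open, the fingers measure 114 mm over their backs; the gripper's body (76 mm by 85 mm) begins 54 mm behind the grasp point. The pads swing forward as they close: fully open they stand 13 mm farther back than shut.
Start: joints at [1.157, 0.313, 0.046, 1.304, 0, 1.431], TCP at [0.155, 0.554, 0.231] pointing down, gripper open.
Joint ranges: [-2.76, 2.76], [-0.86, 1.69], [-1.03, 1.26], [-2.2, 2.34], [-1.47, 1.5], [-3.14, 3.14]. Speed limits (rad/s): [2.57, 2.57, 3.14, 3.14, 3.14, 3.14].

## Interface

Orientations are given as a unit quaternion [w, x, y, z].
In Python, from workcell import env gives the robot as it stands.
- The arm moves only by the tool carry_out, never from a script. Its argument "steps" is a list of rows, each a list of 3 entries, a list of its own where there are three numbers: the turn, a rotation vector about the tool's x, y, z in degrees, then the shift along the tool's x, y, z in cm, then the closure in counts, from 0 (fully open) to 255 (shut). A call has exactly 8 rows; each row is the pose to reach, as a shift and turn from the pose commanded when the call began, along the tool's axes at that moment; what a row does not reach only later rows make up. A row lasts 1/8 s, in which the tool goes at most 62.5 mm and 10.7 degrees, less where a joint would pass 70% of its speed; a pose out of reach is approached as far as the arm can. A call with a gripper value outside its range is refused whole. The fingers move at their own pace and stop on an object; "force" is the grip in N (left out, the last holds). Time passes only in rows, so rows that repeat a pose let the fingers close, or fill a call up. It gives the time, the measured TCP pose, the force, the opening and the grip force at its end, in the units of the state.
- env.get_state(): the state, without advancing time (a new reading comes with each control period).
- env.read_camera(name): name is "side" or "top" or "wrist"; returns (picture, depth): 480x640x3 uint8, red, green, blue; 480x640 float32, m along the optical axis (not along the pixel's ray), 0 where there is no reading.
- env.get_calibration(name): a dict with "fx", "fy", "cx", "cy" (pixels), "origin" and "orientation" of the camera in the world. Camera axes: x right, y up, looking along -z (the intrinsics and any distortion apply to the point x, -y, -z); pixel columns grow to the right and rows downward; lengths in m; the calibration is good to about 2 mm. A picture is of the moment at which its call begins: read the wrist's pose just before it. get_calibration takes no time and is no camera call; for the wrist camera it gives the pose at the moment of the call.
- env.hand_in(): hands the job in; it is judged then, once.
The state is a dict: "clock": time; "joint_pos": joint angles; "qvel": joint speeds; "tau": joint torques, N m; "tcp_pos": TCP position; "orientation": TCP orientation; "wrist_force": force on the tool from outside, world axes, zero at the start; "ft_torque": the same for the moment, N m; "finger_gap": finger opening in m; "grip_force": force on a finger pad.
Only numpy, scipy, OpenCV 4.12 (cv2) and the standard library are available. Lean on these libraries where they do the work, as an engineer would, in place of code of your own. Each camera call takes 0.05 s, during which the arm holds its last target. There are 200 camera calls.

## Task

Put the sanding block and the tape measure that were left in front of the lamp of the UV curing easel away in the black tool tray. Then lean every painted sample board on the easel, side by side: standing on a short edge on the foot ledge, its back flat against the sloped backstop and its paint facing out to the lamp. With all boards loaded, turn the red isolator clockwise to its stop, which frees the blue selector beside it, and turn that clockwise to its stop to start the cure.

Things in the scene. Friction and masses are not known exactly. Their poses are not given: they have to be found in the camera images.
- backstop: white sheet backstop of the UV curing easel, 284 wide, sloped 45 degrees, with a 14 high foot ledge along its lower edge. Origin: middle of the inner corner of slope and ledge, 24 above the table. x runs up the slope (108 long, away from the robot and up), y left along the ledge, z squarely out of the slope (up and towards the robot). Fixed.
- easel: the easel's flat grey base plate, 275 x 290 x 5, fixed; x away from the robot, y left. Origin: on the table, 5 in front of the backstop's corner (x = -5 of it). The lamp bar lies across it from x = -138 to -168, up to 37 high, so that 130 of flat floor lie between lamp and ledge; the slope's top edge is 102 high.
- tray: fixed black open tool tray, 160 x 250 x 24 mm, walls and floor 4 thick. Origin: centre of its underside; x across (160), y along (250), z up.
- mat: fixed sheet of cardboard, 250 x 200 x 3, on which the painted boards lie. Origin: centre of its underside.
- sanding_block_center (a point): centre of the brown sanding block, 58 (x) x 95 (y) x 27 high, 70 g. It starts on the easel's floor between lamp and ledge. z up.
- tape_measure_center (a point): centre of the yellow tape measure standing on its edge: case 34 thick (x; 42 with its clip) x 72 long (y) x 62 high, 240 g, gripped on the flat sides. It starts on the easel's floor between lamp and ledge. z up.
- isolator (a joint): turn of the red isolator handle on the grey control box, rad clockwise seen from above: 0 off, 1.40 fully on (end stop). Stiffness 0.06 N m; stays where left. A steel cam on its shaft blocks the selector until it is past about 1.2, and it cannot go back to off while the selector is on.
- isolator_grip (a point): point on the isolator's shaft at grasp height, inside its red bar handle, which is 66 long (x of this point, turns with it), 14 wide (y), 28 high, its top 12 above this point; the cam plates lie 25 below it. The control box is fixed, 110 x 190 x 55, the handles stand 84 apart on its top.
- selector (a joint): turn of the blue selector handle on the same box, rad clockwise seen from above: 0 standby, 0.785 cure (end stop). Needs about 0.06 N m and stays where it is left; stopped by the isolator's cam after about 0.15 while the isolator is off.
- selector_grip (a point): point on the selector's shaft at grasp height, inside its blue bar handle: same size and axes as the isolator's.
- board_blue_center (a point): centre of the dark blue sample board, plywood 100 (x) x 60 (y) x 10 thick (z), 50 g; the painted face is +z, up at the start. Two or three of the four boards are present (None from start to end: absent); they start lying flat on the cardboard.
- board_green_center (a point): centre of the green sample board, plywood 100 (x) x 60 (y) x 10 thick (z), 50 g; the painted face is +z, up at the start. Two or three of the four boards are present (None from start to end: absent); they start lying flat on the cardboard.
- board_yellow_center (a point): centre of the yellow sample board, plywood 100 (x) x 60 (y) x 10 thick (z), 50 g; the painted face is +z, up at the start. Two or three of the four boards are present (None from start to end: absent); they start lying flat on the cardboard.
- board_red_center (a point): centre of the red sample board, plywood 100 (x) x 60 (y) x 10 thick (z), 50 g; the painted face is +z, up at the start. Two or three of the four boards are present (None from start to end: absent); they start lying flat on the cardboard.

How it is judged:
On the way, in this order (a step that is already met when the one before it is completed fails the run):
1. the sanding block and the tape measure are in the tray (x of sanding_block_center in the frame of tray between -0.06 and 0.06 m and y of sanding_block_center in the frame of tray between -0.09 and 0.09 m and z of sanding_block_center in the frame of tray below 0.026 m and linear speed of each of sanding_block, tape_measure below 0.02 m/s and x of tape_measure_center in the frame of tray between -0.06 and 0.06 m and y of tape_measure_center in the frame of tray between -0.09 and 0.09 m and z of tape_measure_center in the frame of tray below 0.042 m), for 0.2 s.
2. every board leans on the backstop, while the isolator is still off (z of board_blue_center in the frame of backstop between 0.001 and 0.01 m and x of board_blue_center in the frame of backstop between 0.044 and 0.057 m and y of board_blue_center in the frame of backstop between -0.113 and 0.113 m and angle between board_blue_center's own z axis and vertical between 0.67 and 0.9 rad and angle between the x axis of each of board_blue_center, board_green_center, board_yellow_center, board_red_center and the x axis of backstop, either way round below 0.15 rad and linear speed of each of board_blue, board_green, board_yellow, board_red below 0.02 m/s and z of board_green_center in the frame of backstop between 0.001 and 0.01 m and x of board_green_center in the frame of backstop between 0.044 and 0.057 m and y of board_green_center in the frame of backstop between -0.113 and 0.113 m and angle between board_green_center's own z axis and vertical between 0.67 and 0.9 rad and z of board_yellow_center in the frame of backstop between 0.001 and 0.01 m and x of board_yellow_center in the frame of backstop between 0.044 and 0.057 m and y of board_yellow_center in the frame of backstop between -0.113 and 0.113 m and angle between board_yellow_center's own z axis and vertical between 0.67 and 0.9 rad and z of board_red_center in the frame of backstop between 0.001 and 0.01 m and x of board_red_center in the frame of backstop between 0.044 and 0.057 m and y of board_red_center in the frame of backstop between -0.113 and 0.113 m and angle between board_red_center's own z axis and vertical between 0.67 and 0.9 rad and value of joint isolator below 0.5 rad), for 0.3 s.
3. the isolator is fully on (value of joint isolator above 1.25 rad), for 0.1 s.
4. the selector is fully at cure (value of joint isolator above 1.25 rad and value of joint selector above 0.65 rad), for 0.1 s.
At the end, for the whole second after the job is handed in: Block and tape measure rest on the tray floor, centres within 60 x 90 mm of its middle. Each board leans on the slope: back within 5 mm, foot within 7 mm of the ledge, at 45 degrees within 6, square within 8, wholly on its width, paint out, at rest. Isolator above 1.25, selector above 0.65 (all of step 1 and all of step 4 and z of board_blue_center in the frame of backstop between 0.001 and 0.01 m and x of board_blue_center in the frame of backstop between 0.044 and 0.057 m and y of board_blue_center in the frame of backstop between -0.113 and 0.113 m and angle between board_blue_center's own z axis and vertical between 0.67 and 0.9 rad and angle between the x axis of each of board_blue_center, board_green_center, board_yellow_center, board_red_center and the x axis of backstop, either way round below 0.15 rad and linear speed of each of board_blue, board_green, board_yellow, board_red below 0.02 m/s and z of board_green_center in the frame of backstop between 0.001 and 0.01 m and x of board_green_center in the frame of backstop between 0.044 and 0.057 m and y of board_green_center in the frame of backstop between -0.113 and 0.113 m and angle between board_green_center's own z axis and vertical between 0.67 and 0.9 rad and z of board_yellow_center in the frame of backstop between 0.001 and 0.01 m and x of board_yellow_center in the frame of backstop between 0.044 and 0.057 m and y of board_yellow_center in the frame of backstop between -0.113 and 0.113 m and angle between board_yellow_center's own z axis and vertical between 0.67 and 0.9 rad and z of board_red_center in the frame of backstop between 0.001 and 0.01 m and x of board_red_center in the frame of backstop between 0.044 and 0.057 m and y of board_red_center in the frame of backstop between -0.113 and 0.113 m and angle between board_red_center's own z axis and vertical between 0.67 and 0.9 rad); the robot touches nothing.
Of board_blue, board_green, board_yellow, board_red only 2 to 3 are there at a start; the rules pass over those that are not, and their reading is None.
At some moment in a run one of sanding_block may be knocked a few centimetres aside while the robot is not near it.
Once in a run the grip may slacken for a moment while it holds something.
It also fails if it takes over 200 s, if anything falls off the work surface, if the arm or the gripper's body presses on something with over 40 N, if the wrist force passes 120 N, or if a joint passes its speed limit or range.

## Working session

There is one attempt and no reset: what is moved stays moved. The work goes in short steps, Python scripts to look and compute and a tool call to move; the robot and the scene stay as the last step left them, time stands still between calls to the robot, and variables do not carry over. Pictures are saved under pics/ and viewed, at most 14 in all, crops included, and the job is handed in when it is done.

Besides the shell and the picture viewer there is one more tool, called after ">>>" as name([rows], argument=value, ...), one row to a line, values as JSON. carry_out: Moves the arm, as the interface text tells. Its arguments: {"type":"object","properties":{"steps":{"type":"array","items":{"type":"array"}},"force":{"type":"number"}},"required":["steps"]}

```bash
mkdir -p pics; ls; cat > h.py <<'E'
import numpy as np, cv2
from scipy.spatial.transform import Rotation as R
from workcell import env
def rot(q): return R.from_quat([q[1],q[2],q[3],q[0]])
def cloud(name):
    c=env.get_calibration(name); im,d=env.read_camera(name)
    v,u=np.mgrid[:480,:640]
    P=np.stack([(u-c['cx'])/c['fx']*d,-(v-c['cy'])/c['fy']*d,-d],-1)
    W=rot(c['orientation']).apply(P.reshape(-1,3)).reshape(480,640,3)+np.array(c['origin'])
    W[d==0]=np.nan
    return im,W
def save(im,n): cv2.imwrite('pics/'+n,im[...,::-1])
E
python3 - <<'E'
from h import *
print(env.get_state(), env.hold_point_z)
for n in ['top','side']:
    print(env.get_calibration(n)); im,W=cloud(n); save(im,n+'0.png'); np.savez(n+'0.npz',im=im,W=W)
E
```

```text
pics
{'clock': 0.0, 'joint_pos': array([ 1.15739444e+00,  3.14017971e-01,  4.50173425e-02,  1.30360473e+00,
       -4.66426150e-06,  1.43124057e+00]), 'qvel': array([-3.77327915e-05, -1.03520844e-03,  2.96386972e-04, -5.99587463e-05,
       -4.81107705e-04, -1.16021579e-03]), 'tau': array([-8.36770305e-04, -4.80623996e+01,  2.98533332e+01,  1.95038854e-02,
       -3.67490766e-04, -8.04715398e-06]), 'tcp_pos': array([0.15528637, 0.55312089, 0.23041456]), 'orientation': array([-2.44661714e-04,  1.36495570e-01,  9.90640268e-01, -8.70800133e-04]), 'wrist_force': array([-0.35437267,  1.15490256,  0.76478453]), 'ft_torque': array([-0.00174922,  0.00360688,  0.04249613]), 'grip_force': 0.0, 'finger_gap': 0.08511125292024321} 0.0187
{'fx': 616.0832498418248, 'fy': 616.0832498418248, 'cx': 324.6164455661039, 'cy': 245.18728193561546, 'origin': array([0.27443682, 0.02232453, 1.62906754]), 'orientation': array([-0.6986114 , -0.04802114,  0.04640197,  0.71237837])}
{'fx': 482.39556352646827, 'fy': 482.39556352646827, 'cx': 324.7753501301609, 'cy': 241.2562341273149, 'origin': array([ 0.31837767, -0.75254   ,  0.79348606]), 'orientation': array([ 0.90763054,  0.40458626, -0.04734634, -0.10136614])}
```

View pics/top0.png

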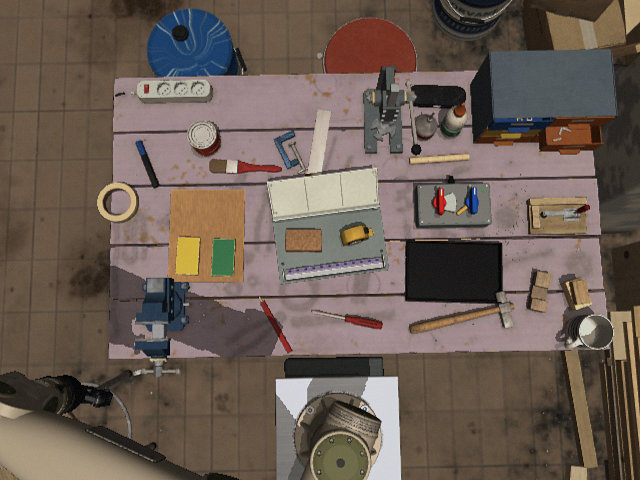

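View pics/side0.png

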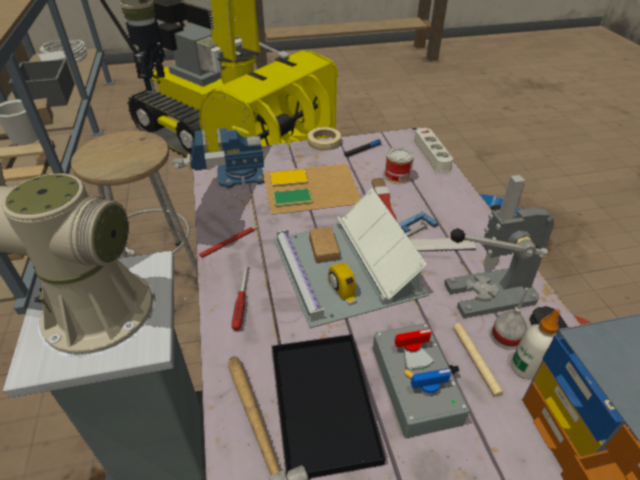

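The top view shows the yellow board at (187,256), the green board at (223,257), the block at (303,240), the tape measure at (356,235), the tray at (453,271), the red handle at (439,201) and the blue handle at (474,201). The easel's ledge is near row 215. The side view confirms the layout; blue and red boards are absent.

```bash
cat >> h.py <<'E'
def fit(im,W,box,zr,hue=None):
    """minAreaRect in world xy of points in pixel box with z in zr and HSV range hue"""
    u0,v0,u1,v1=box; w=W[v0:v1,u0:u1].reshape(-1,3); h=cv2.cvtColor(im,cv2.COLOR_RGB2HSV)[v0:v1,u0:u1].reshape(-1,3)
    m=(w[:,2]>zr[0])&(w[:,2]<zr[1])
    if hue: m&=(h[:,0]>=hue[0])&(h[:,0]<=hue[1])&(h[:,1]>=hue[2])&(h[:,2]>=hue[3])
    p=w[m]
    if len(p)<10: return None
    r=cv2.minAreaRect(p[:,:2].astype(np.float32)*1000)
    (cx,cy),(a,b),t=r
    if a<b: a,b,t=b,a,t+90
    t=(t+90)%180-90
    return dict(c=np.round([cx,cy],1),size=np.round([a,b],1),long_deg=round(t,1),z=np.round(np.percentile(p[:,2],[5,50,95])*1000,1),n=len(p),med=np.round(np.median(p[:,:2],0)*1000,1))
E
python3 - <<'E'
from h import *
for n,B in [('top',dict(yellow=((165,225,205,285),(-.01,.05),(20,35,150,100)),green=((205,225,240,285),(-.01,.05),(50,90,100,40)),
 block=((280,220,328,258),(.02,.06),None),tape=((332,215,380,255),(.03,.1),None),tray=((395,230,512,310),(.012,.05),None),
 mat=((160,180,250,290),(-.01,.02),(8,19,60,80)),red=((425,180,452,220),(.06,.15),(0,255,0,0)),redh=((425,180,456,220),(.03,.15),None and 0),
 blueh=((460,180,490,220),(.06,.15),(100,125,150,50)),box=((410,170,500,235),(.03,.07),None),lamp=((270,250,395,285),(.02,.05),None)))]:
    z=np.load(n+'0.npz'); im,W=z['im'],z['W']
    for k,(b,zr,h) in B.items(): print(k,fit(im,W,b,zr,h))
    for uv in [(325,230),(340,210),(325,190),(300,280),(255,290),(560,300)]: print(uv,W[uv[1],uv[0]])
    # slope fit
    p=W[165:225,262:385].reshape(-1,3); m=(p[:,2]>.04)&(p[:,2]<.098); p=p[m]
    A=np.c_[p[:,:2],np.ones(len(p))]
    for _ in range(3):
        s=np.linalg.lstsq(A,p[:,2],rcond=None)[0]; e=abs(A@s-p[:,2]); A=A[e<.006];p=p[e<.006]
    print('slope',s,len(p)); 
    e=fit(im,W,(255,155,395,230),(.03,.12)); print('bs',e)
E
```

```text
yellow {'c': array([473.9, 388.6]), 'size': array([98.6, 58.9]), 'long_deg': -1.6, 'z': array([ 6.1, 12.7, 18.7]), 'n': 767, 'med': array([472.7, 387.8])}
green {'c': array([466.6, 293.8]), 'size': array([93.2, 55.6]), 'long_deg': -2.0, 'z': array([ 6.7, 12.5, 18.5]), 'n': 718, 'med': array([465.6, 293.5])}
block {'c': array([505.7,  80.1]), 'size': array([94.9, 58.5]), 'long_deg': 88.0, 'z': array([25.8, 31.6, 37.5]), 'n': 767, 'med': array([503.6,  78. ])}
tape {'c': array([514.4, -53.7]), 'size': array([71.5, 43.8]), 'long_deg': -75.6, 'z': array([39.4, 60.3, 68.5]), 'n': 425, 'med': array([511.3, -52.1])}
tray {'c': array([ 414.5, -326.5]), 'size': array([287.7, 180.8]), 'long_deg': 82.8, 'z': array([12.9, 21.4, 28.5]), 'n': 851, 'med': array([ 366.3, -386.8])}
mat {'c': array([530.5, 349.6]), 'size': array([284.4, 235.9]), 'long_deg': -5.8, 'z': array([-4. ,  2.3,  8.8]), 'n': 5305, 'med': array([556.5, 339.8])}
red {'c': array([ 592.4, -271.8]), 'size': array([90.4, 67.9]), 'long_deg': -2.1, 'z': array([ 60.6,  77.8, 104.4]), 'n': 396, 'med': array([ 588.1, -272.2])}
redh {'c':
[... 416 characters left out ...]
4.7, 63.9]), 'n': 2675, 'med': array([ 581. , -310.8])}
lamp {'c': array([437.3,   3. ]), 'size': array([266.2,  79.3]), 'long_deg': 88.8, 'z': array([21.5, 29.5, 37. ]), 'n': 1050, 'med': array([427.1,   6. ])}
(325, 230) [0.53341734 0.02212683 0.00653006]
(340, 210) [ 0.58278455 -0.01854402  0.02751215]
(325, 190) [0.62723844 0.02011321 0.07302   ]
(300, 280) [0.40154929 0.0908077  0.0025545 ]
(255, 290) [ 0.3778876   0.21073676 -0.00442335]
(560, 300) [ 0.33581042 -0.59461438 -0.0046031 ]
slope [ 0.93583684  0.10765335 -0.52351261] 2448
bs {'c': array([589.1,  20.2]), 'size': array([284.1, 150.1]), 'long_deg': -83.4, 'z': array([32.8, 64.8, 97.5]), 'n': 3824, 'med': array([625.1,  22.3])}
```

```bash
cat >> h.py <<'E'
def ori(a,tilt=0,axis_yaw=None):
    """tool down, tool y at world yaw a deg; then tilted by tilt deg so tool z leans ahead along axis_yaw"""
    t=np.radians(a); y=np.array([np.cos(t),np.sin(t),0]); z=np.array([0,0,-1.]); M=np.stack([np.cross(y,z),y,z],1)
    r=R.from_matrix(M)
    if tilt:
        b=np.radians(axis_yaw); ax=np.array([np.sin(b),-np.cos(b),0])  # rotates -Z towards (cos b,sin b)
        r=R.from_rotvec(ax*np.radians(tilt))*r
    return r
def rows(*wps):
    """wps: (xyz mm, Rotation); prints tool-frame turn(deg), shift(cm)"""
    s=env.get_state(); p0=np.array(s['tcp_pos']); r0=rot(s['orientation'])
    print('t',round(s['clock'],2),'tcp',np.round(p0*1000,1),'gap',round(s['finger_gap']*1000,1),'F',np.round(s['wrist_force'],1),'j',np.round(s['joint_pos'],2))
    for p,r in wps:
        print((r0.inv()*r).as_rotvec(degrees=True).round(1).tolist(),(r0.inv().apply(np.array(p)/1000-p0)*100).round(2).tolist())
E
python3 - <<'E'
from h import *
rows(([330,270,300],ori(40)),([450,20,330],ori(6.6)))
E
```

```text
t 0.1 tcp [155.3 553.2 230.5] gap 85.4 F [-0.3  0.3 -0.6] j [1.16 0.31 0.05 1.3  0.   1.43]
[-0.1, 0.0, 34.3] [-24.47, -22.55, -6.92]
[-0.1, 0.0, 67.7] [-42.79, -43.38, -9.89]
```

>>> carry_out([
  [[0,0,6],[-4,-4,-2],0],
  [[0,0,12],[-8,-8,-4],0],
  [[0,0,18],[-12,-12,-6],0],
  [[0,0,24],[-16,-16,-8],0],
  [[0,0,30],[-20,-20,-8],0],
  [[0,0,36],[-24,-24,-9],0],
  [[0,0,42],[-28,-28,-9.5],0],
  [[0,0,48],[-32,-32,-10],0],
])

```text
clock: 1.1
tcp_pos: [0.3775, 0.1573, 0.3314]
orientation: [0.0, 0.529, 0.849, 0.0]
wrist_force: [1.9, 0.6, 0.1]
finger_gap: 0.0855
grip_force: 0.0
```

```bash
python3 - <<'E'
from h import *
rows(([450,20,330],ori(6.6)))
E
```

```text
t 1.1 tcp [377.5 157.3 331.4] gap 85.5 F [1.9 0.6 0.1] j [ 0.2  -0.02 -0.11  1.49  0.    1.31]
[0.0, -0.0, 19.5] [-15.52, 0.46, 0.14]
```

>>> carry_out([
  [[0,0,6],[-4,0.1,0],0],
  [[0,0,12],[-8,0.2,0],0],
  [[0,0,16],[-12,0.4,0.1],0],
  [[0,0,19.5],[-15.5,0.5,0.1],0],
  [[0,0,19.5],[-15.5,0.5,0.1],0],
  [[0,0,19.5],[-15.5,0.5,0.1],0],
  [[0,0,19.5],[-15.5,0.5,0.1],0],
  [[0,0,19.5],[-15.5,0.5,0.1],0],
])

```text
clock: 2.1
tcp_pos: [0.4499, 0.0231, 0.3305]
orientation: [0.0, 0.663, 0.748, 0.0]
wrist_force: [-0.6, 0.5, -0.4]
finger_gap: 0.0853
grip_force: 0.0
```

```bash
python3 - <<'E'
from h import *
im,W=cloud('wrist'); save(im,'w1.png'); np.savez('w1.npz',im=im,W=W); print(env.get_calibration('wrist')); rows()
E
```

```text
{'fx': 412.3231255252075, 'fy': 412.3231255252075, 'cx': 319.1081512654077, 'cy': 241.63260059721358, 'origin': array([0.43921264, 0.10068415, 0.47198129]), 'orientation': array([ 0.98603405, -0.15518756, -0.00940695,  0.05970908])}
t 2.15 tcp [450.   23.  330.5] gap 85.7 F [ 0.5 -0.5 -0.4] j [-0.13  0.06 -0.03  1.48  0.    1.32]
```

View pics/w1.png

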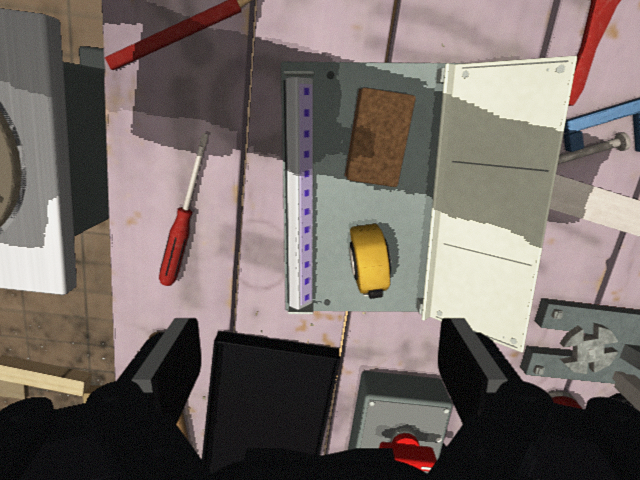

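The wrist view shows the block at (381,137), the tape measure at (370,258), the lamp bar at x≈300 and the slope from 437 to 560. Next I measure them.

```bash
python3 - <<'E'
from h import *
z=np.load('w1.npz'); im,W=z['im'],z['W']
print('block',fit(im,W,(325,75,425,200),(.024,.045)))
print('tape',fit(im,W,(330,215,410,302),(.03,.08),(20,35,120,80)))
print('tapeall',fit(im,W,(330,215,410,302),(.03,.08)))
print('lamp',fit(im,W,(270,50,325,320),(.02,.05)))
p=W[70:340,455:560].reshape(-1,3); p=p[(p[:,2]>.03)&(p[:,2]<.12)]
for _ in range(5):
    c=p.mean(0); n=np.linalg.svd(p-c,full_matrices=False)[2][2]; e=abs((p-c)@n); p=p[e<max(.004,2*e.std())]
n*=np.sign(n[2]); print('slope n',n.round(4),'yaw',np.degrees(np.arctan2(-n[1],-n[0])).round(2),'tilt',np.degrees(np.arccos(n[2])).round(2),'x at y=0,z=.024:',((n@c-n[2]*.024)/n[0]).round(4),'std',e.std(),len(p))
bs=fit(im,W,(425,45,600,360),(.03,.12)); print('bs',bs)
f=W[150:180,320:340].reshape(-1,3); print('floor z',np.nanmedian(f,0))
# profile across easel at row ~200
for u in range(300,470,8): print(u,np.round(np.nanmedian(W[203:211,u:u+2].reshape(-1,3),0)*1000,1).tolist(),end=' ')
E
```

```text
block {'c': array([506.2,  78.8]), 'size': array([95. , 56.4]), 'long_deg': 88.7, 'z': array([29.8, 31.5, 33. ]), 'n': 5029, 'med': array([505.4,  81.4])}
tape {'c': array([515.8, -53.7]), 'size': array([70.5, 34.3]), 'long_deg': -75.3, 'z': array([40. , 61.7, 65.7]), 'n': 1872, 'med': array([512.8, -44. ])}
tapeall {'c': array([516.2, -54.8]), 'size': array([72.8, 42.9]), 'long_deg': -75.7, 'z': array([38.9, 60.4, 65.5]), 'n': 2312, 'med': array([513.4, -46. ])}
lamp {'c': array([429.2,   0.9]), 'size': array([266.8,  31.5]), 'long_deg': -83.5, 'z': array([21.1, 29.4, 34.2]), 'n': 5949, 'med': array([427.8,  17.1])}
slope n [-0.7019 -0.0793  0.7078] yaw 6.45 tilt 44.94 x at y=0,z=.024: 0.5892 std 0.000500060911062804 24133
bs {'c': array([645.2, -20.9]), 'size': array([396. , 189.6]), 'long_deg': -60.2, 'z': array([31.5, 67.3, 96.7]), 'n': 29058, 'med': array([629.1,  44.8])}
floor z [0.45797225 0.04276159 0.00390277]
300 [431.3, -2.5, 33.0] 308 [439.9, -3.7, 23.2] 316 [449.2, -7.0, 3.8] 324 [458.4, -5.9, 4.1] 332 [467.6, -4.5, 4.2] 340 [476.9, -3.6, 4.2] 348 [486.0, -2.4, 4.2] 356 [495.3, -1.5, 4.0] 364 [504.5, -0.3, 3.8] 372 [513.7, 0.6, 3.9] 380 [523.0, 1.9, 3.6] 388 [532.3, 3.1, 3.4] 396 [541.3, 3.9, 3.9] 404 [550.4, 5.3, 4.2] 412 [559.8, 6.3, 4.2] 420 [569.0, 7.7, 3.9] 428 [578.3, 8.7, 3.7] 436 [579.3, 14.8, 30.1] 444 [589.3, 15.2, 25.6] 452 [595.8, 17.6, 31.7] 460 [601.8, 19.7, 39.3] 468 [608.2, 22.0, 45.4]
```

```bash
python3 - <<'E'
from h import *
z=np.load('top0.npz'); im,W=z['im'],z['W']
print('tray',fit(im,W,(400,236,506,306),(-.02,.05),None))
v=im.max(2); m=np.zeros_like(v); m[236:306,398:508]=(v[236:306,398:508]<60); 
p=W[(m>0)&np.isfinite(W[...,2])]; m2=cv2.morphologyEx(m,cv2.MORPH_OPEN,np.ones((7,7))); p=W[m2>0]; p=p[np.isfinite(p[:,2])]
print(cv2.minAreaRect(p[:,:2].astype(np.float32)*1000),np.percentile(p[:,2],[5,50,95]))
rows(([506,79,150],ori(-1.3)),([506,79,40],ori(-1.3)),([506,79,3],ori(-1.3)))
E
```

```text
tray {'c': array([ 420.2, -315.3]), 'size': array([284.7, 185.8]), 'long_deg': 88.7, 'z': array([-5.1,  2.8, 21.5]), 'n': 7235, 'med': array([ 417.2, -313.1])}
((417.55999755859375, -312.72296142578125), (252.07522583007812, 167.6802978515625), 86.31999206542969) [-0.00309125  0.00348726  0.0207954 ]
t 2.15 tcp [450.   23.  330.5] gap 85.7 F [ 0.5 -0.5 -0.4] j [-0.13  0.06 -0.03  1.48  0.    1.32]
[0.0, -0.0, 8.2] [4.89, 6.23, 18.05]
[0.0, -0.0, 8.2] [4.89, 6.23, 29.05]
[0.0, -0.0, 8.2] [4.89, 6.23, 32.75]
```

>>> carry_out([
  [[0,0,4],[2.5,3,5.5],0],
  [[0,0,8],[4.9,6.2,10],0],
  [[0,0,8],[4.9,6.2,15],0],
  [[0,0,8],[4.9,6.2,20],0],
  [[0,0,8],[4.9,6.2,25],0],
  [[0,0,8],[4.9,6.2,29],0],
  [[0,0,8],[4.9,6.2,32],0],
  [[0,0,8],[4.9,6.2,32.7],0],
], force=60)

```text
clock: 3.15
tcp_pos: [0.5041, 0.0787, 0.0015]
orientation: [-0.001, 0.714, 0.7, -0.001]
wrist_force: [0.1, 0.1, 0.8]
finger_gap: 0.0852
grip_force: 0.0
```

>>> carry_out([
  [[0,0,0],[0,0,0],130],
  [[0,0,0],[0,0,0],180],
  [[0,0,0],[0,0,0],180],
  [[0,0,0],[0,0,0],180],
  [[0,0,0],[0,0,0],180],
  [[0,0,0],[0,0,0],180],
  [[0,0,0],[0,0,-4],180],
  [[0,0,0],[0,0,-10],180],
], force=60)

```text
clock: 4.15
tcp_pos: [0.5043, 0.0782, 0.1031]
orientation: [-0.001, 0.714, 0.7, -0.001]
wrist_force: [1.5, 0.1, -1.0]
finger_gap: 0.0565
grip_force: 64.3
```

```bash
python3 - <<'E'
from h import *
print(env.get_state()['grip_force'])
rows(([417,-268,200],ori(-40)),([417,-268,200],ori(-3.7)))
E
```

```text
64.33581590652466
t 4.15 tcp [504.3  78.2 103.1] gap 56.5 F [ 1.5  0.1 -1. ] j [-0.    0.27 -0.34  0.96  0.    1.59]
[-0.2, 0.1, 38.8] [-34.8, -8.04, -9.65]
[-0.2, 0.0, 2.5] [-34.8, -8.04, -9.65]
```

>>> carry_out([
  [[0,0,0],[-3,-1,-4],180],
  [[0,0,0],[-8,-2,-7],180],
  [[0,0,0],[-13,-3,-9.5],180],
  [[0,0,0],[-18.5,-4.5,-9.5],180],
  [[0,0,1],[-24,-6,-9.5],180],
  [[0,0,2],[-29.5,-7,-9.5],180],
  [[0,0,2.5],[-34.8,-8,-9.5],180],
  [[0,0,2.5],[-34.8,-8,-9.5],180],
])

```text
clock: 5.15
tcp_pos: [0.4181, -0.2715, 0.1985]
orientation: [0.001, 0.731, 0.682, -0.0]
wrist_force: [-0.8, 0.7, -0.7]
finger_gap: 0.0566
grip_force: 64.4
```

```bash
python3 - <<'E'
from h import *
im,W=cloud('wrist'); save(im,'w2.png'); np.savez('w2.npz',im=im,W=W); rows(([420,-268,10],ori(-3.7)))
E
```

```text
t 5.2 tcp [ 418.2 -269.4  198.4] gap 56.6 F [ 0.1  0.2 -0.9] j [-0.73  0.18 -0.21  1.18  0.    0.9 ]
[0.0, -0.0, -0.2] [0.15, 0.17, 18.84]
```

View pics/w2.png

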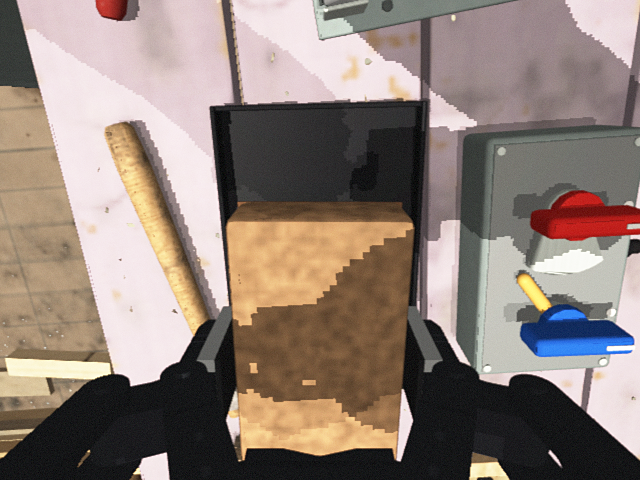

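The block is held. The tray's far end is visible, with corners at about (212,107) and (425,101), along with the red handle at (585,220) and the blue one at (575,335).

```bash
python3 - <<'E'
from h import *
z=np.load('w2.npz'); im,W=z['im'],z['W']
for u,v in [(213,108),(425,102),(217,150),(421,150),(300,104),(350,103)]:
    p=W[v-3:v+4,u-3:u+4].reshape(-1,3); p=p[p[:,2]>.017]; print((u,v),len(p),np.round(np.median(p,0)*1000,1) if len(p) else '')
p=W[90:200,200:436].reshape(-1,3); p=p[(p[:,2]>.018)&(p[:,2]<.03)]; 
r=cv2.minAreaRect(p[:,:2].astype(np.float32)*1000); print(r, len(p)); print(cv2.boxPoints(r).round(1).tolist())
E
```

```text
(213, 108) 42 [ 344.9 -188.2   22.7]
(425, 102) 30 [ 499.3 -195.2   22.6]
(217, 150) 46 [ 343.3 -217.9   22.6]
(421, 150) 44 [ 497.1 -228.8   22.4]
(300, 104) 28 [ 408.6 -190.6   22.9]
(350, 103) 32 [ 445.2 -192.2   22.4]
((420.2491760253906, -226.2902374267578), (73.92361450195312, 160.38816833496094), 87.05408477783203) 2413
[[338.29998779296875, -259.1000061035156], [498.3999938964844, -267.29998779296875], [502.20001220703125, -193.5], [342.1000061035156, -185.3000030517578]]
```

>>> carry_out([
  [[0,0,0],[0,0,6],180],
  [[0,0,0],[0,0,12],180],
  [[0,0,0],[0,0,17],180],
  [[0,0,0],[0,0,19],180],
  [[0,0,0],[0,0,19.6],180],
  [[0,0,0],[0,0,19.6],180],
  [[0,0,0],[0,0,19.6],0],
  [[0,0,0],[0,0,19.6],0],
])

```text
clock: 6.2
tcp_pos: [0.4196, -0.2674, 0.0028]
orientation: [0.001, 0.729, 0.685, 0.0]
wrist_force: [-0.5, 0.3, -0.6]
finger_gap: 0.0855
grip_force: 0.0
```

>>> carry_out([
  [[0,0,0],[0,0,0],0],
  [[0,0,0],[0,0,0],0],
  [[0,0,0],[0,0,-6],0],
  [[0,0,0],[0,0,-12],0],
  [[0,0,0],[0,0,-18],0],
  [[0,0,0],[0,0,-24],0],
  [[0,0,0],[0,0,-24],0],
  [[0,0,0],[0,0,-24],0],
])

```text
clock: 7.2
tcp_pos: [0.4187, -0.268, 0.2421]
orientation: [0.0, 0.73, 0.684, 0.0]
wrist_force: [-0.0, -0.4, 0.4]
finger_gap: 0.0855
grip_force: 0.0
```

```bash
python3 - <<'E'
from h import *
rows(([516,-54.5,240],ori(14.5)),([516,-54.5,14],ori(14.5)))
E
```

```text
t 7.2 tcp [ 418.7 -268.   242.1] gap 85.5 F [-0.  -0.4  0.4] j [-0.73  0.16 -0.13  1.28  0.    0.9 ]
[0.0, 0.0, -18.2] [21.93, 8.33, 0.21]
[0.0, 0.0, -18.2] [21.93, 8.32, 22.81]
```

>>> carry_out([
  [[0,0,-9],[5.5,2,0],0],
  [[0,0,-18.2],[11,4,0],0],
  [[0,0,-18.2],[16.5,6,0],0],
  [[0,0,-18.2],[21.9,8.3,3],0],
  [[0,0,-18.2],[21.9,8.3,8.5],0],
  [[0,0,-18.2],[21.9,8.3,14],0],
  [[0,0,-18.2],[21.9,8.3,19.5],0],
  [[0,0,-18.2],[21.9,8.3,22.8],0],
])

```text
clock: 8.2
tcp_pos: [0.5117, -0.0536, 0.0095]
orientation: [-0.004, 0.612, 0.791, -0.001]
wrist_force: [-0.1, -0.4, 0.5]
finger_gap: 0.0852
grip_force: 0.0
```

>>> carry_out([
  [[0,0,0],[0,0,0],0],
  [[0,0,0],[0,0,0],140],
  [[0,0,0],[0,0,0],230],
  [[0,0,0],[0,0,0],230],
  [[0,0,0],[0,0,0],230],
  [[0,0,0],[0,0,0],230],
  [[0,0,0],[0,0,0],230],
  [[0,0,0],[0,0,-2],230],
], force=80)

```text
clock: 9.2
tcp_pos: [0.5144, -0.0544, 0.0337]
orientation: [-0.001, 0.612, 0.791, -0.0]
wrist_force: [-0.7, 0.4, -3.2]
finger_gap: 0.0335
grip_force: 79.7
```

```bash
python3 - <<'E'
from h import *
rows(([413.3,-364,150],ori(-2.9)),([413.3,-364,15],ori(-2.9)))
E
```

```text
t 9.2 tcp [514.4 -54.4  33.7] gap 33.5 F [-0.7  0.4 -3.2] j [-0.26  0.35 -0.42  0.8   0.    1.06]
[-0.1, -0.1, 17.4] [-27.42, -17.57, -11.63]
[-0.1, -0.1, 17.4] [-27.44, -17.54, 1.87]
```

>>> carry_out([
  [[0,0,0],[0,0,-6],230],
  [[0,0,0],[-1,-1,-11.6],230],
  [[0,0,5],[-5,-4,-11.6],230],
  [[0,0,10],[-10,-7,-11.6],230],
  [[0,0,17.4],[-14.5,-10,-11.6],230],
  [[0,0,17.4],[-19,-13,-11.6],230],
  [[0,0,17.4],[-24,-16,-11.6],230],
  [[0,0,17.4],[-27.4,-17.6,-11.6],230],
])

```text
clock: 10.2
tcp_pos: [0.4126, -0.3663, 0.1502]
orientation: [-0.0, 0.725, 0.688, -0.0]
wrist_force: [0.9, 0.8, -2.6]
finger_gap: 0.0331
grip_force: 79.9
```

```bash
python3 - <<'E'
from h import *
rows(([413.3,-364,150],ori(-2.9)),([413.3,-364,14.5],ori(-2.9))); print(env.get_state()['grip_force'])
E
```

```text
t 10.2 tcp [ 412.6 -366.3  150.2] gap 33.1 F [ 0.9  0.8 -2.6] j [-0.87  0.31 -0.17  1.1  -0.    0.75]
[-0.0, 0.0, -0.1] [0.23, 0.05, 0.02]
[-0.0, 0.0, -0.1] [0.23, 0.06, 13.57]
79.93753910064697
```

>>> carry_out([
  [[0,0,0],[0.2,0,5],230],
  [[0,0,0],[0.2,0,10],230],
  [[0,0,0],[0.2,0,12.8],230],
  [[0,0,0],[0.2,0,13.6],230],
  [[0,0,0],[0.2,0,13.6],230],
  [[0,0,0],[0.2,0,13.6],230],
  [[0,0,0],[0.2,0,13.6],0],
  [[0,0,0],[0.2,0,13.6],0],
])

```text
clock: 11.2
tcp_pos: [0.4144, -0.3625, 0.0146]
orientation: [0.0, 0.725, 0.689, 0.0]
wrist_force: [-0.1, 0.0, -0.1]
finger_gap: 0.0685
grip_force: 0.0
```

>>> carry_out([
  [[0,0,0],[0,0,0],0],
  [[0,0,0],[0,0,0],0],
  [[0,0,0],[0,0,0],0],
  [[0,0,0],[0,0,-6],0],
  [[0,0,0],[0,0,-12],0],
  [[0,0,0],[0,0,-18],0],
  [[0,0,0],[0,0,-23],0],
  [[0,0,0],[0,0,-26],0],
])

```text
clock: 12.2
tcp_pos: [0.4146, -0.3627, 0.2775]
orientation: [0.002, 0.725, 0.689, -0.0]
wrist_force: [-0.3, 0.3, 0.6]
finger_gap: 0.0858
grip_force: 0.0
```

```bash
python3 - <<'E'
from h import *
im,W=cloud('top'); save(im[200:320,380:540].repeat(4,0).repeat(4,1),'t1.png')
def tr(p): 
    t=np.radians(-2.9); d=np.array(p)-[415.8,-314.2]; return np.round([d@[np.cos(t),np.sin(t)],d@[-np.sin(t),np.cos(t)]],1)
f=fit(im,W,(400,236,506,306),(.02,.06),(8,19,60,60)); print(f, tr(f['c']))
f=fit(im,W,(400,236,506,306),(.03,.1),(20,35,120,80)); print(f, tr(f['c']))
rows(([380,0,300],ori(60)),([440,340,320],ori(88.4)))
E
```

```text
{'c': array([ 412.9, -302.6]), 'size': array([172. ,  57.1]), 'long_deg': 86.1, 'z': array([24.5, 31.1, 45.4]), 'n': 830, 'med': array([ 415.3, -267.4])} [-3.5 11.4]
{'c': array([ 410.8, -357.7]), 'size': array([54.6, 31.2]), 'long_deg': 85.7, 'z': array([51.6, 61.9, 67.6]), 'n': 167, 'med': array([ 413.7, -354.8])} [ -2.8 -43.7]
t 12.25 tcp [ 415.3 -363.6  280.8] gap 85.4 F [ 0.8 -1.   2.5] j [-0.86  0.25  0.08  1.39  0.    0.76]
[0.1, 0.5, -62.9] [36.12, -5.34, -2.18]
[-0.0, 0.5, -91.3] [70.37, -1.05, -4.36]
```

View pics/t1.png

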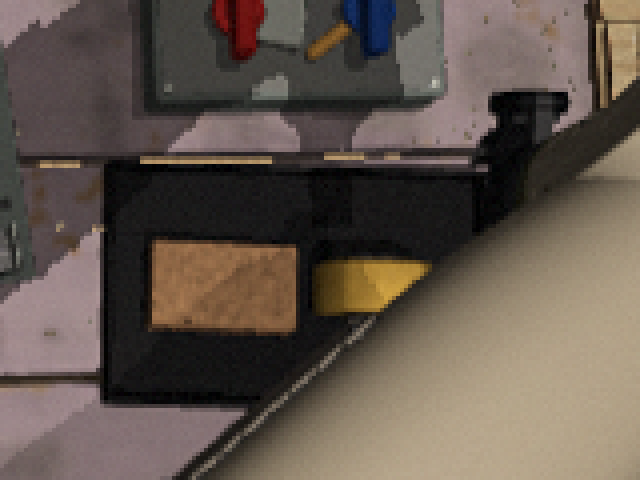

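Both tools stand in the tray: the block is near (225,285) and the tape measure near (365,285) in this crop. Next are the boards.

>>> carry_out([
  [[0,0,-9],[5.5,-1,-0.5],0],
  [[0,0,-18],[11,-1.5,-1],0],
  [[0,0,-28],[16.5,-2.5,-1.5],0],
  [[0,0,-37],[22,-3,-2],0],
  [[0,0,-46],[27.5,-3.5,-2.5],0],
  [[0,0,-55],[33,-4,-3],0],
  [[0,0,-64],[38.5,-4,-3.5],0],
  [[0,0,-73],[44,-4,-4],0],
])

```text
clock: 13.25
tcp_pos: [0.396, 0.081, 0.3145]
orientation: [0.0, 0.17, 0.985, 0.0]
wrist_force: [1.2, -0.6, -0.3]
finger_gap: 0.0851
grip_force: 0.0
```

```bash
python3 - <<'E'
from h import *
rows(([510,340,320],ori(88.2)))
E
```

```text
t 13.25 tcp [396.   81.  314.5] gap 85.1 F [ 1.2 -0.6 -0.3] j [ 0.   -0.03 -0.16  1.44  0.    0.34]
[0.0, 0.0, -17.8] [-2.05, 28.22, -0.54]
```

>>> carry_out([
  [[0,0,-6],[0,5.5,0],0],
  [[0,0,-12],[-0.5,11,0],0],
  [[0,0,-17.8],[-1,16.5,0],0],
  [[0,0,-17.8],[-2,22,0],0],
  [[0,0,-17.8],[-2,28.2,-0.5],0],
  [[0,0,-17.8],[-2,28.2,-0.5],0],
  [[0,0,-17.8],[-2,28.2,-0.5],0],
  [[0,0,-17.8],[-2,28.2,-0.5],0],
])

```text
clock: 14.25
tcp_pos: [0.5106, 0.3366, 0.3198]
orientation: [0.0, 0.019, 1.0, 0.0]
wrist_force: [-0.3, -0.3, 0.2]
finger_gap: 0.0853
grip_force: 0.0
```

```bash
python3 - <<'E'
from h import *
im,W=cloud('wrist'); save(im,'w3.png'); np.savez('w3.npz',im=im,W=W)
a=(0,0,640,480)
for k,h in dict(green=(50,90,100,40),yellow=(22,35,150,90)).items():
    hs=cv2.cvtColor(im,cv2.COLOR_RGB2HSV); m=cv2.inRange(hs,(h[0],h[2],h[3]),(h[1],255,255)); m=cv2.morphologyEx(m,cv2.MORPH_OPEN,np.ones((5,5)))
    n,l,s,c=cv2.connectedComponentsWithStats(m); i=1+s[1:,4].argmax(); x,y,w,hh=s[i,:4]; print(k,c[i],fit(im,W,(x,y,x+w,y+hh),(.005,.03),h))
rows(([466,294,4],ori(88)))
E
```

```text
green [276.75100487 143.26951555] {'c': array([466.3, 292.7]), 'size': array([95.9, 55.6]), 'long_deg': -2.8, 'z': array([10.8, 12.2, 13.5]), 'n': 4740, 'med': array([463.8, 292.8])}
yellow [342.41891892 189.        ] {'c': array([514.9, 362.1]), 'size': array([11.3,  8.1]), 'long_deg': 87.1, 'z': array([10.9, 12.2, 13.3]), 'n': 74, 'med': array([515.7, 361. ])}
t 14.3 tcp [510.7 336.5 320.1] gap 85.5 F [-1.1 -0.3 -0.1] j [ 0.45  0.39  0.37  1.55 -0.    0.49]
[0.0, 0.0, -0.2] [4.33, -4.43, 31.61]
```

View pics/w3.png

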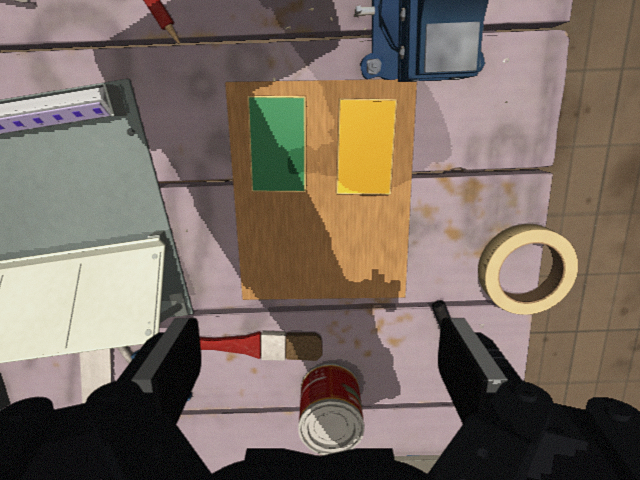

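Green is centred at (277,143) and yellow at (367,147), side by side with a clear gap. I'll pick the green one first.

>>> carry_out([
  [[0,0,0.6],[2,-2.2,5.5],0],
  [[0,0,0.6],[4.3,-4.5,10],0],
  [[0,0,0.6],[4.3,-4.5,15.5],0],
  [[0,0,0.6],[4.3,-4.5,21],0],
  [[0,0,0.6],[4.3,-4.5,26],0],
  [[0,0,0.6],[4.3,-4.5,30],0],
  [[0,0,0.6],[4.3,-4.5,31.3],0],
  [[0,0,0.6],[4.3,-4.5,31.3],0],
])

```text
clock: 15.3
tcp_pos: [0.4664, 0.2938, 0.0068]
orientation: [-0.0, 0.024, 1.0, 0.0]
wrist_force: [0.3, -0.5, -0.5]
finger_gap: 0.0851
grip_force: 0.0
```

```bash
python3 - <<'E'
from h import *
z=np.load('w3.npz'); im,W=z['im'],z['W']
print('yellow',fit(im,W,(325,90,408,205),(.008,.03)))
print('green',fit(im,W,(240,90,318,200),(.008,.03)))
rows(([466.5,293,0],ori(87.5)))
E
```

```text
yellow {'c': array([472.2, 387.1]), 'size': array([99.9, 60.1]), 'long_deg': -3.0, 'z': array([10.6, 12.1, 13.4]), 'n': 5347, 'med': array([469.4, 387.2])}
green {'c': array([466.1, 292.9]), 'size': array([99.6, 59.5]), 'long_deg': -2.7, 'z': array([10.7, 12.2, 13.5]), 'n': 5366, 'med': array([463.4, 293.4])}
t 15.3 tcp [466.4 293.8   6.8] gap 85.1 F [ 0.3 -0.5 -0.5] j [ 0.42  0.44 -0.36  0.77  0.    0.46]
[0.0, -0.0, -0.2] [-0.01, -0.08, 0.68]
```

>>> carry_out([
  [[0,0,0],[0,-0.1,0.4],40],
  [[0,0,0],[0,-0.1,0.7],60],
  [[0,0,0],[0,-0.1,0.7],100],
  [[0,0,0],[0,-0.1,0.7],150],
  [[0,0,0],[0,-0.1,0.7],150],
  [[0,0,0],[0,-0.1,0.7],150],
  [[0,0,0],[0,-0.1,0.7],150],
  [[0,0,0],[0,-0.1,0.7],150],
], force=60)

```text
clock: 16.3
tcp_pos: [0.4672, 0.2937, 0.0005]
orientation: [0.001, 0.023, 1.0, 0.0]
wrist_force: [-1.7, -0.5, 7.5]
finger_gap: 0.0579
grip_force: 62.8
```

```bash
cat >> h.py <<'E'
YAW=6.5; t=np.radians(YAW); s2=np.sqrt(.5)
O=np.array([587.,19.,24.]); EX=np.array([s2*np.cos(t),s2*np.sin(t),s2]); EY=np.array([-np.sin(t),np.cos(t),0]); EZ=np.array([-s2*np.cos(t),-s2*np.sin(t),s2])
def bs(x,y,z): return O+x*EX+y*EY+z*EZ
TILT=ori(90+YAW,45,YAW)
E
python3 - <<'E'
from h import *
print(env.get_state()['grip_force'])
for y in (-60,60): print(y,bs(54,y,-3),bs(54,y,60),bs(54,y,100))
rows(([466,293,150],ori(87.5)),(bs(54,-60,120),ori(96.5)),(bs(54,-60,120),TILT))
E
```

```text
62.814656496047974
-60 [633.83819244 -36.05164601  60.06244584] [589.57682445 -41.0945919  104.61017306] [561.47436858 -44.29646231 132.8944443 ]
60 [620.25380679  83.17697667  60.06244584] [575.99243879  78.13403078 104.61017306] [547.88998292  74.93216038 132.8944443 ]
t 16.3 tcp [467.2 293.7   0.5] gap 57.9 F [-1.7 -0.5  7.5] j [ 0.42  0.45 -0.37  0.75 -0.    0.46]
[0.0, 0.1, -0.2] [0.08, -0.06, -14.95]
[0.0, 0.1, -9.2] [-9.63, -33.53, -14.66]
[-3.6, -44.8, -8.7] [-9.63, -33.53, -14.66]
```

>>> carry_out([
  [[0,0,0],[0,0,-4],150],
  [[0,0,0],[0,0,-9],150],
  [[0,0,0],[0,-1,-14],150],
  [[0,-4,-1],[-1.5,-6,-15],150],
  [[-0.5,-13,-2],[-3,-11.5,-15],150],
  [[-1,-22,-4],[-4.5,-17,-15],150],
  [[-2,-30,-6],[-6,-22.5,-15],150],
  [[-3,-38,-7.5],[-8,-28,-15],150],
])

```text
clock: 17.3
tcp_pos: [0.5328, 0.009, 0.1505]
orientation: [0.329, -0.044, 0.943, 0.018]
wrist_force: [1.9, -0.3, -0.9]
finger_gap: 0.0581
grip_force: 65.4
```

```bash
python3 - <<'E'
from h import *
print(env.get_state()['grip_force'])
rows((bs(55,-60,100),TILT),(bs(55,-60,40),TILT),(bs(55,-60,15),TILT))
E
```

```text
65.43708801269531
t 17.3 tcp [532.8   9.  150.5] gap 58.1 F [ 1.9 -0.3 -0.9] j [-0.26 -0.15 -0.93  0.15  0.22 -0.28]
[-0.6, -6.5, -1.0] [-0.86, -5.58, 2.81]
[-0.6, -6.5, -1.0] [-1.54, -5.51, 8.77]
[-0.6, -6.5, -1.0] [-1.83, -5.49, 11.25]
```

>>> carry_out([
  [[0,-2,0],[-0.9,-2,0],150],
  [[-0.3,-4,-0.5],[-0.9,-4,1],150],
  [[-0.6,-6.5,-1],[-0.9,-5.6,2.8],150],
  [[-0.6,-6.5,-1],[-1,-5.6,4],150],
  [[-0.6,-6.5,-1],[-1.2,-5.5,5],150],
  [[-0.6,-6.5,-1],[-1.3,-5.5,6],150],
  [[-0.6,-6.5,-1],[-1.3,-5.5,6.8],150],
  [[-0.6,-6.5,-1],[-1.3,-5.5,6.8],150],
])

```text
clock: 18.3
tcp_pos: [0.5902, -0.0393, 0.1028]
orientation: [0.378, -0.051, 0.924, 0.023]
wrist_force: [0.8, -0.4, -1.0]
finger_gap: 0.0578
grip_force: 65.4
```

```bash
python3 - <<'E'
from h import *
im,W=cloud('side'); save(im[150:350,250:450].repeat(3,0).repeat(3,1),'s2.png')
print(env.get_state()['grip_force'])
rows((bs(55,-60,60),TILT),(bs(55,-60,15),TILT),(bs(55,-60,-1),TILT))
E
```

```text
65.42954921722412
t 18.35 tcp [590.  -39.4 103. ] gap 58.2 F [ 0.2  0.2 -0.1] j [-0.37  0.07 -0.99 -0.19  0.34 -0.36]
[0.1, -0.4, -0.2] [-0.17, -0.17, -0.16]
[0.1, -0.4, -0.2] [-0.2, -0.17, 4.34]
[0.1, -0.4, -0.2] [-0.22, -0.17, 5.94]
```

View pics/s2.png

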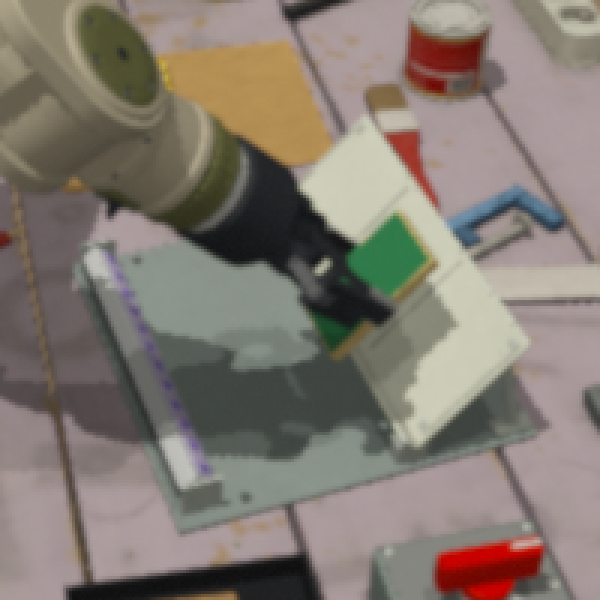

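The side view shows the green board held at the slope's tilt, in front of its right third, with paint out and clear of the lamp.

>>> carry_out([
  [[0,-0.4,-0.2],[-0.2,-0.2,1.2],150],
  [[0,-0.4,-0.2],[-0.2,-0.2,2.5],150],
  [[0,-0.4,-0.2],[-0.2,-0.2,3.5],150],
  [[0,-0.4,-0.2],[-0.2,-0.2,4.3],150],
  [[0,-0.4,-0.2],[-0.2,-0.2,4.8],150],
  [[0,-0.4,-0.2],[-0.2,-0.2,5.3],150],
  [[0,-0.4,-0.2],[-0.2,-0.2,5.6],150],
  [[0,-0.4,-0.2],[-0.2,-0.2,5.6],150],
])

```text
clock: 19.35
tcp_pos: [0.6308, -0.0372, 0.0648]
orientation: [0.382, -0.052, 0.922, 0.022]
wrist_force: [0.3, -0.4, -0.1]
finger_gap: 0.0573
grip_force: 65.5
```

```bash
cat >> h.py <<'E'
def tb():
    s=env.get_state(); d=np.array(s['tcp_pos'])*1000-O
    print('tcp in bs',np.round([d@EX,d@EY,d@EZ],1),'F bs',np.round([np.array(s['wrist_force'])@e for e in (EX,EY,EZ)],1),'grip',s['grip_force'])
E
python3 - <<'E'
from h import *
tb(); rows((bs(55,-60,-2.5),TILT),(bs(52,-60,-2.5),TILT))
E
```

```text
tcp in bs [ 55.2 -60.8   2.6] F bs [ 0.1 -0.5 -0.2] grip 65.45309901237488
t 19.35 tcp [630.8 -37.2  64.8] gap 57.3 F [ 0.3 -0.4 -0.1] j [-0.33  0.22 -0.95 -0.34  0.31 -0.33]
[0.0, -0.0, -0.0] [0.02, 0.08, 0.51]
[0.0, -0.0, -0.0] [0.32, 0.08, 0.51]
```

>>> carry_out([
  [[0,0,0],[0,0,0.2],150],
  [[0,0,0],[0,0,0.3],150],
  [[0,0,0],[0,0,0.4],150],
  [[0,0,0],[0,0,0.5],150],
  [[0,0,0],[0,0,0.5],150],
  [[0,0,0],[0,0,0.5],150],
  [[0,0,0],[0,0,0.5],150],
  [[0,0,0],[0,0,0.5],150],
])

```text
clock: 20.35
tcp_pos: [0.6343, -0.0368, 0.0615]
orientation: [0.382, -0.052, 0.922, 0.022]
wrist_force: [-1.7, -0.8, 0.5]
finger_gap: 0.058
grip_force: 65.7
```

```bash
python3 - <<'E'
from h import *
tb()
E
```

```text
tcp in bs [ 55.3 -60.8  -2.3] F bs [-0.9 -0.6  1.6] grip 65.67409873008728
```

>>> carry_out([
  [[0,0,0],[0.1,0,0],150],
  [[0,0,0],[0.2,0,0],150],
  [[0,0,0],[0.3,0,0],150],
  [[0,0,0],[0.35,0,0],150],
  [[0,0,0],[0.35,0,0],150],
  [[0,0,0],[0.35,0,0],90],
  [[0,0,0],[0.35,0,0],60],
  [[0,0,0],[0.35,0,0],30],
])

```text
clock: 21.35
tcp_pos: [0.6313, -0.0368, 0.0583]
orientation: [0.381, -0.052, 0.923, 0.022]
wrist_force: [-0.4, 0.8, 1.0]
finger_gap: 0.0754
grip_force: 0.0
```

>>> carry_out([
  [[0,0,0],[0,0,0],0],
  [[0,0,0],[0,0,0],0],
  [[0,0,0],[0,0,0],0],
  [[0,0,0],[0,0,-1],0],
  [[0,0,0],[0,0,-4],0],
  [[0,0,0],[0,0,-9],0],
  [[0,0,0],[0,0,-13],0],
  [[0,0,0],[0,0,-15],0],
])

```text
clock: 22.35
tcp_pos: [0.5254, -0.0493, 0.167]
orientation: [0.383, -0.052, 0.922, 0.021]
wrist_force: [1.3, -0.4, 0.1]
finger_gap: 0.0854
grip_force: 0.0
```

```bash
cat >> h.py <<'E'
def board(im,W,h):
    hs=cv2.cvtColor(im,cv2.COLOR_RGB2HSV); D=(W*1000-O); x,y,z=D@EX,D@EY,D@EZ
    m=(cv2.inRange(hs,(h[0],h[2],h[3]),(h[1],255,255))>0)&(abs(y)<140)&(x>-20)&(x<130)&(z>2)&(z<60)
    m=cv2.morphologyEx(m.astype(np.uint8),cv2.MORPH_OPEN,np.ones((5,5)))>0
    p=np.stack([x[m],y[m]],1).astype(np.float32); r=cv2.minAreaRect(p)
    q=np.stack([x[m],y[m],z[m]],1); c=q.mean(0); n=np.linalg.svd(q-c,full_matrices=False)[2][2]
    print('rect',np.round(r[0],1),np.round(r[1],1),round(r[2],1),'z',np.round(np.percentile(z[m],[5,50,95]),1),'tilt vs slope deg',np.degrees(np.arccos(abs(n[2]))).round(1),len(q))
G=(50,90,100,40); Y=(18,35,130,90)
E
python3 - <<'E'
from h import *
im,W=cloud('wrist'); save(im,'w4.png'); tb(); board(im,W,G)
rows(([480,80,250],TILT),([472,387,200],ori(87.2)),([472,387,20],ori(87.2)))
E
```

```text
tcp in bs [ 52.9 -60.8 150.8] F bs [1.5 1.9 0.5] grip 0.0
rect [ 48.2 -61. ] [55.6 95.8] 89.9 z [ 9.4 10.4 11.6] tilt vs slope deg 0.1 10260
t 22.4 tcp [525.2 -49.3 168. ] gap 85.1 F [0.5 1.9 1.4] j [-0.48 -0.2  -1.    0.08  0.41 -0.44]
[-0.1, 0.2, 0.1] [-3.69, 13.35, -7.93]
[3.6, 45.1, 8.8] [-2.07, 43.95, -2.54]
[3.6, 45.1, 8.8] [10.7, 43.97, 10.15]
```

View pics/w4.png

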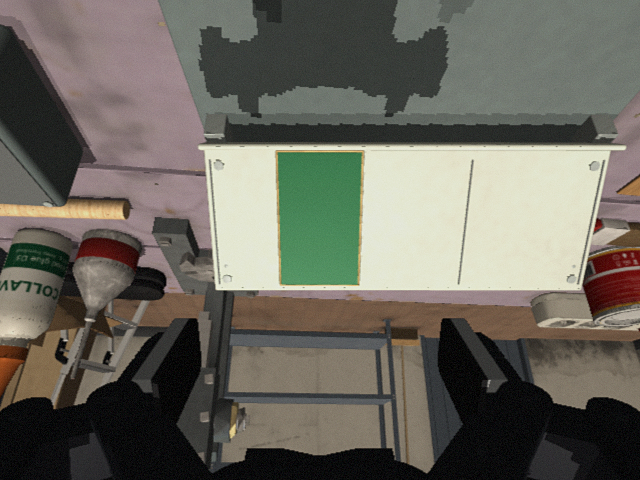

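The green board leans flat on the slope, spanning (276–363, 150–285), with its foot on the ledge. Next is the yellow board.

>>> carry_out([
  [[0,4,1],[-1,5,-2],0],
  [[0.5,10,2],[-1.5,10.5,-2.5],0],
  [[1,18,3.5],[-2,16,-2.5],0],
  [[1.5,26,5],[-2,22,-2.5],0],
  [[2.5,34,7],[-2,28,-2.5],0],
  [[3.2,42,8.4],[-2,33.5,-2.5],0],
  [[3.6,45.1,8.8],[-2,39,-2.5],0],
  [[3.6,45.1,8.8],[-2,44,-2.5],0],
])

```text
clock: 23.4
tcp_pos: [0.4736, 0.3898, 0.1955]
orientation: [-0.003, 0.024, 1.0, 0.0]
wrist_force: [0.4, 0.4, 0.3]
finger_gap: 0.0852
grip_force: 0.0
```

```bash
python3 - <<'E'
from h import *
rows(([473,388,100],ori(87)),([473,388,7],ori(87)),([473,388,0],ori(87)))
E
```

```text
t 23.4 tcp [473.6 389.8 195.5] gap 85.2 F [0.4 0.4 0.3] j [0.56 0.4  0.09 1.26 0.   0.6 ]
[0.0, -0.3, 0.2] [0.01, -0.18, 9.55]
[0.0, -0.3, 0.2] [-0.04, -0.18, 18.85]
[0.0, -0.3, 0.2] [-0.04, -0.18, 19.55]
```

>>> carry_out([
  [[0,-0.3,0.2],[0,-0.2,5],0],
  [[0,-0.3,0.2],[0,-0.2,10],0],
  [[0,-0.3,0.2],[0,-0.2,14.5],0],
  [[0,-0.3,0.2],[0,-0.2,17.5],0],
  [[0,-0.3,0.2],[0,-0.2,19],40],
  [[0,-0.3,0.2],[0,-0.2,19.5],60],
  [[0,-0.3,0.2],[0,-0.2,19.5],60],
  [[0,-0.3,0.2],[0,-0.2,19.5],100],
], force=60)

```text
clock: 24.4
tcp_pos: [0.4735, 0.3866, 0.0042]
orientation: [0.002, 0.026, 1.0, 0.001]
wrist_force: [-0.5, -0.5, 0.8]
finger_gap: 0.0573
grip_force: 63.8
```

>>> carry_out([
  [[0,0,0],[0,0,0],150],
  [[0,0,0],[0,0,0],150],
  [[0,0,0],[0,0,0],150],
  [[0,0,0],[0,0,0],150],
  [[0,0,0],[0,0,0],150],
  [[0,0,0],[0,0,0],150],
  [[0,0,0],[0,0,0],150],
  [[0,0,0],[0,0,0],150],
])

```text
clock: 25.4
tcp_pos: [0.4735, 0.3866, 0.004]
orientation: [0.002, 0.026, 1.0, 0.001]
wrist_force: [-1.7, -0.6, 5.8]
finger_gap: 0.0574
grip_force: 64.6
```

```bash
python3 - <<'E'
from h import *
print(env.get_state()['grip_force'])
rows(([473,388,150],ori(87)),(bs(55,55,100),TILT),(bs(55,55,60),TILT))
E
```

```text
64.58250403404236
t 25.4 tcp [473.5 386.6   4. ] gap 57.4 F [-1.7 -0.6  5.8] j [ 0.55  0.53 -0.21  0.83 -0.    0.6 ]
[0.2, 0.3, 0.1] [-0.01, 0.18, -14.6]
[-3.6, -44.6, -9.0] [-9.24, -31.19, -13.01]
[-3.6, -44.6, -9.0] [-12.01, -30.73, -10.17]
```

The yellow board is gripped only near its top edge, because the fingers closed before reaching depth. I'll regrip lower.

>>> carry_out([
  [[0,0,0],[0,0,0],30],
  [[0,0,0],[0,0,0],30],
  [[0,0,0],[0,0,0],30],
  [[0,0,0],[0,0.05,0],30],
  [[0,0,0],[0,0.05,0],30],
  [[0,0,0],[0,0.05,0],30],
  [[0,0,0],[0,0.05,0],30],
  [[0,0,0],[0,0.05,0],30],
])

```text
clock: 26.4
tcp_pos: [0.4722, 0.3863, 0.0021]
orientation: [0.001, 0.026, 1.0, 0.0]
wrist_force: [0.3, -0.5, 0.4]
finger_gap: 0.0756
grip_force: 0.0
```

```bash
python3 - <<'E'
from h import *
rows(([473,387.5,0],ori(87)))
E
```

```text
t 26.4 tcp [472.2 386.3   2.1] gap 75.6 F [ 0.3 -0.5  0.4] j [ 0.55  0.54 -0.21  0.83 -0.    0.61]
[0.1, 0.1, 0.1] [-0.07, 0.12, 0.21]
```

>>> carry_out([
  [[0,0,0],[0,0.1,0.2],30],
  [[0,0,0],[0,0.1,0.2],30],
  [[0,0,0],[0,0.1,0.2],60],
  [[0,0,0],[0,0.1,0.2],150],
  [[0,0,0],[0,0.1,0.2],150],
  [[0,0,0],[0,0.1,0.2],150],
  [[0,0,0],[0,0.1,0.2],150],
  [[0,0,0],[0,0.1,0.2],150],
])

```text
clock: 27.4
tcp_pos: [0.4726, 0.3875, 0.0007]
orientation: [0.001, 0.026, 1.0, 0.001]
wrist_force: [0.5, 0.3, 5.6]
finger_gap: 0.0581
grip_force: 64.6
```

```bash
python3 - <<'E'
from h import *
print(env.get_state()['grip_force'])
rows((bs(55,55,100),TILT),(bs(55,55,60),TILT))
E
```

```text
64.56916093826294
t 27.4 tcp [472.6 387.5   0.7] gap 58.1 F [0.5 0.3 5.6] j [ 0.56  0.54 -0.21  0.82 -0.    0.61]
[-3.6, -44.8, -9.0] [-9.3, -31.29, -13.32]
[-3.6, -44.8, -9.0] [-12.09, -30.83, -10.49]
```

>>> carry_out([
  [[0,0,0],[0,0,-4],150],
  [[0,0,0],[0,0,-9],150],
  [[0,0,0],[0,-1,-14],150],
  [[0,-4,-1],[-1.5,-6,-15],150],
  [[-0.5,-13,-2],[-3,-11.5,-15],150],
  [[-1,-22,-4],[-4.5,-17,-15],150],
  [[-2,-30,-6],[-6,-22,-15],150],
  [[-3,-38,-7.5],[-8,-27,-14.5],150],
])

```text
clock: 28.4
tcp_pos: [0.5378, 0.1123, 0.146]
orientation: [0.33, -0.041, 0.943, 0.018]
wrist_force: [1.5, -1.3, -1.2]
finger_gap: 0.0579
grip_force: 64.5
```

```bash
python3 - <<'E'
from h import *
print(env.get_state()['grip_force'])
rows((bs(55,55,100),TILT),(bs(55,55,60),TILT),(bs(55,55,10),TILT))
E
```

```text
64.48213219642639
t 28.4 tcp [537.8 112.3 146. ] gap 57.9 F [ 1.5 -1.3 -1.2] j [ 0.04 -0.11 -0.92  0.09  0.04 -0.03]
[-0.7, -6.4, -1.3] [0.17, -4.32, 1.42]
[-0.7, -6.4, -1.3] [-0.28, -4.27, 5.39]
[-0.7, -6.4, -1.3] [-0.84, -4.2, 10.36]
```

>>> carry_out([
  [[-0.2,-2,-0.4],[0.1,-2,0],150],
  [[-0.5,-4.5,-1],[0.1,-3.5,1],150],
  [[-0.7,-6.4,-1.3],[0.1,-4.3,2],150],
  [[-0.7,-6.4,-1.3],[0,-4.3,3.5],150],
  [[-0.7,-6.4,-1.3],[-0.3,-4.3,5.2],150],
  [[-0.7,-6.4,-1.3],[-0.5,-4.3,7],150],
  [[-0.7,-6.4,-1.3],[-0.7,-4.2,8.5],150],
  [[-0.7,-6.4,-1.3],[-0.7,-4.2,9],150],
])

```text
clock: 29.4
tcp_pos: [0.6023, 0.0774, 0.0769]
orientation: [0.378, -0.051, 0.924, 0.022]
wrist_force: [-0.6, -0.1, -1.1]
finger_gap: 0.0579
grip_force: 64.5
```

```bash
python3 - <<'E'
from h import *
tb(); rows((bs(55,55,-2.3),TILT)); im,W=cloud('wrist'); board(im,W,Y)
E
```

```text
tcp in bs [52.8 56.3 22. ] F bs [-1.2  0.  -0.3] grip 64.48023319244385
t 29.4 tcp [602.3  77.4  76.9] gap 57.9 F [-0.6 -0.1 -1.1] j [-0.07  0.15 -1.01 -0.36  0.13 -0.13]
[0.0, -0.5, -0.1] [-0.24, -0.13, 2.43]
rect [53.3 56.2] [57.9 98.6] 89.9 z [33.8 34.8 35.9] tilt vs slope deg 0.7 37864
```

>>> carry_out([
  [[0,-0.5,0],[-0.2,-0.1,0.3],150],
  [[0,-0.5,0],[-0.2,-0.1,0.8],150],
  [[0,-0.5,0],[-0.2,-0.1,1.3],150],
  [[0,-0.5,0],[-0.2,-0.1,1.8],150],
  [[0,-0.5,0],[-0.2,-0.1,2.2],150],
  [[0,-0.5,0],[-0.2,-0.1,2.4],150],
  [[0,-0.5,0],[-0.2,-0.1,2.4],150],
  [[0,-0.5,0],[-0.2,-0.1,2.4],150],
])

```text
clock: 30.45
tcp_pos: [0.6208, 0.0785, 0.0625]
orientation: [0.383, -0.051, 0.922, 0.022]
wrist_force: [-0.7, -0.4, -0.4]
finger_gap: 0.0581
grip_force: 64.5
```

```bash
python3 - <<'E'
from h import *
tb(); rows((bs(52.5,55,-2.3),TILT))
E
```

```text
tcp in bs [55.8 55.3 -1.3] F bs [-0.8 -0.3  0.3] grip 64.50206995010376
t 30.45 tcp [620.8  78.5  62.5] gap 58.1 F [-0.7 -0.4 -0.4] j [-0.06  0.22 -1.   -0.43  0.12 -0.12]
[0.0, 0.1, -0.1] [0.33, -0.03, 0.1]
```

>>> carry_out([
  [[0,0,0],[0.1,0,0.1],150],
  [[0,0,0],[0.2,0,0.1],150],
  [[0,0,0],[0.3,0,0.1],150],
  [[0,0,0],[0.35,0,0.1],150],
  [[0,0,0],[0.35,0,0.1],150],
  [[0,0,0],[0.35,0,0.1],90],
  [[0,0,0],[0.35,0,0.1],60],
  [[0,0,0],[0.35,0,0.1],30],
])

```text
clock: 31.45
tcp_pos: [0.6193, 0.0782, 0.0595]
orientation: [0.383, -0.051, 0.922, 0.022]
wrist_force: [0.3, 0.5, 0.6]
finger_gap: 0.0752
grip_force: 0.0
```

>>> carry_out([
  [[0,0,0],[0,0,0],0],
  [[0,0,0],[0,0,0],0],
  [[0,0,0],[0,0,0],0],
  [[0,0,0],[0,0,-1],0],
  [[0,0,0],[0,0,-4],0],
  [[0,0,0],[0,0,-9],0],
  [[0,0,0],[0,0,-13],0],
  [[0,0,0],[0,0,-15],0],
])

```text
clock: 32.45
tcp_pos: [0.5175, 0.0664, 0.1736]
orientation: [0.38, -0.052, 0.923, 0.022]
wrist_force: [0.1, -0.6, 0.3]
finger_gap: 0.0852
grip_force: 0.0
```

```bash
python3 - <<'E'
from h import *
im,W=cloud('wrist'); save(im,'w5.png'); board(im,W,G); board(im,W,Y)
z=np.load('w2.npz'); im,W=z['im'],z['W']
hs=cv2.cvtColor(im,cv2.COLOR_RGB2HSV)
for k,b,h in [('red',(525,185,640,240),(0,8,150,60)),('blue',(515,305,635,360),(100,125,150,60))]:
    p=fit(im,W,b,(.085,.12),h); print(k,p)
rows(([420,0,330],ori(60)),([450,-270,330],ori(30)))
E
```

```text
rect [ 48.3 -61.2] [57.1 96.4] 89.8 z [ 9.3 10.5 11.6] tilt vs slope deg 0.0 10507
rect [48.5 55.3] [98.1 58. ] 0.1 z [ 9.2 10.4 11.5] tilt vs slope deg 0.0 11048
red {'c': array([ 586.3, -273.1]), 'size': array([61.2, 14.6]), 'long_deg': -1.0, 'z': array([ 87.3,  99.9, 101.6]), 'n': 2524, 'med': array([ 580.5, -270.3])}
blue {'c': array([ 588.1, -356.2]), 'size': array([64.6, 14.6]), 'long_deg': -0.8, 'z': array([ 86.8,  99. , 101.5]), 'n': 2653, 'med': array([ 584.2, -352.1])}
t 32.5 tcp [516.9  66.6 174.3] gap 85.6 F [-0.7  2.1  0.9] j [-0.12 -0.25 -1.03  0.03  0.17 -0.17]
[14.3, 43.2, 34.5] [-3.6, -5.5, -18.37]
[26.0, 39.5, 62.9] [-3.59, -32.67, -18.44]
```

View pics/w5.png

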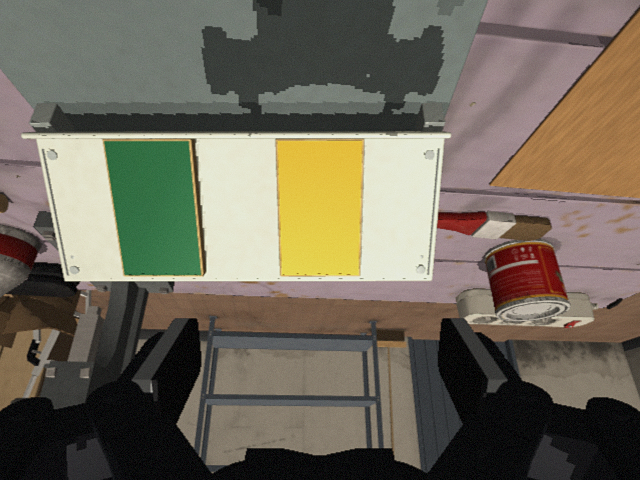

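Both boards lean flat and square, green at (150,207) and yellow at (320,207). Now the isolator.

```bash
python3 - <<'E'
from h import *
A=([516,66,240],ori(96.5,30,6.5)); B=([540,-60,240],ori(94,10,0)); C=([586.5,-273,200],ori(89))
rows(A,B,C)
E
```

```text
t 32.5 tcp [516.9  66.6 174.3] gap 85.6 F [-0.7  2.1  0.9] j [-0.12 -0.25 -1.03  0.03  0.17 -0.17]
[0.0, 14.8, -0.1] [-4.56, -0.04, -4.73]
[1.9, 34.8, 1.9] [-5.26, -12.83, -4.06]
[3.0, 44.7, 7.1] [-4.04, -34.52, 0.32]
```

>>> carry_out([
  [[0,8,0],[-2.5,0,-3],0],
  [[0,15,0],[-4.6,0,-4.7],0],
  [[1,25,1],[-5,-5,-4.5],0],
  [[2,35,2],[-5.2,-11,-4],0],
  [[2.5,42,4],[-5,-17,-3],0],
  [[3,44.7,6],[-4.5,-23,-2],0],
  [[3,44.7,7],[-4,-29,-0.5],0],
  [[3,44.7,7],[-4,-34.5,0.3],0],
])

```text
clock: 33.5
tcp_pos: [0.5878, -0.2751, 0.194]
orientation: [-0.003, 0.009, 1.0, 0.001]
wrist_force: [1.2, 0.3, 0.4]
finger_gap: 0.0855
grip_force: 0.0
```

```bash
python3 - <<'E'
from h import *
im,W=cloud('wrist'); np.savez('w6.npz',im=im,W=W); save(im,'w6.png')
for k,b,h in [('red',(0,0,640,480),(0,8,150,60)),('blue',(0,0,640,480),(100,125,150,60))]:
    print(k,fit(im,W,b,(.088,.12),h))
rows(([586.5,-273,76],ori(89)))
E
```

```text
red {'c': array([ 588.3, -273.2]), 'size': array([64.9, 14. ]), 'long_deg': -0.4, 'z': array([ 97.1, 100.3, 101.7]), 'n': 2144, 'med': array([ 582.9, -273.2])}
blue {'c': array([ 588.5, -357.2]), 'size': array([65.2, 14.7]), 'long_deg': -1.3, 'z': array([ 93. , 100.3, 101.7]), 'n': 2283, 'med': array([ 583., -355.])}
t 33.55 tcp [ 588.5 -282.   192.6] gap 85.1 F [ 2.8 -4.7  0. ] j [-0.57  0.48  0.2   1.29 -0.01 -0.54]
[-0.2, -0.3, -0.3] [0.16, 0.93, 11.66]
```

View pics/w6.png

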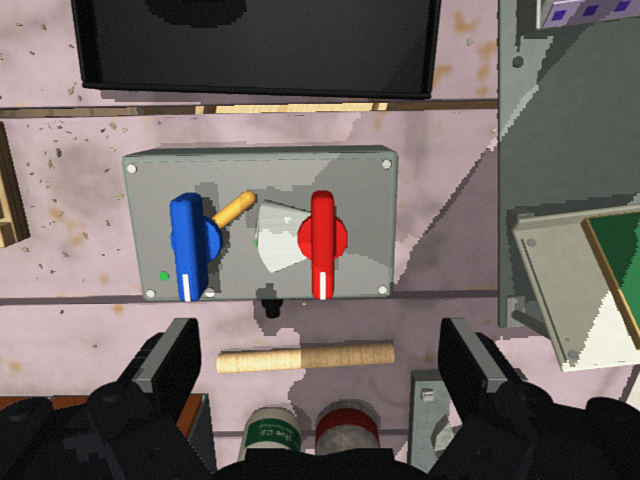

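The red handle is at (322,245) and the blue one at (190,245), both pointing along world x. The cam plate is between them.

>>> carry_out([
  [[0,0,0],[0,0.3,0],60],
  [[0,0,0],[0,0.3,3],60],
  [[0,0,0],[0,0.3,6],60],
  [[0,0,0],[0,0.3,7],60],
  [[0,0,0],[0,0.3,7],60],
  [[0,0,0],[0,0.3,7],60],
  [[0,0,0],[0,0.3,7],60],
  [[0,0,0],[0,0.3,7],60],
])

```text
clock: 34.55
tcp_pos: [0.5879, -0.2702, 0.1273]
orientation: [-0.001, 0.009, 1.0, -0.0]
wrist_force: [-0.4, 0.8, 0.0]
finger_gap: 0.0653
grip_force: 0.0
```

```bash
python3 - <<'E'
from h import *
rows(([588,-273.2,76],ori(89.6)))
E
```

```text
t 34.55 tcp [ 587.9 -270.2  127.3] gap 65.3 F [-0.4  0.8  0. ] j [-0.55  0.5   0.07  1.14 -0.   -0.54]
[-0.0, -0.1, -0.6] [-0.03, -0.29, 5.13]
```

>>> carry_out([
  [[0,0,-0.6],[0,-0.3,1.5],60],
  [[0,0,-0.6],[0,-0.3,3.5],60],
  [[0,0,-0.6],[0,-0.3,5],60],
  [[0,0,-0.6],[0,-0.3,5.1],60],
  [[0,0,-0.6],[0,-0.3,5.1],150],
  [[0,0,-0.6],[0,-0.3,5.1],255],
  [[0,0,-0.6],[0,-0.3,5.1],255],
  [[0,0,-0.6],[0,-0.3,5.1],255],
], force=60)

```text
clock: 35.55
tcp_pos: [0.5877, -0.2731, 0.0765]
orientation: [-0.001, 0.003, 1.0, -0.0]
wrist_force: [-0.5, 1.0, 3.9]
finger_gap: 0.0136
grip_force: 59.4
```

```bash
python3 - <<'E'
from h import *
s=env.get_state(); print(s['grip_force'],s['ft_torque']); rows(([588,-273.2,76],ori(89.6)))
E
```

```text
59.395206570625305 [0.20008813 0.0612337  0.05221391]
t 35.55 tcp [ 587.7 -273.1   76.5] gap 13.6 F [-0.5  1.   3.9] j [-0.56  0.53 -0.    1.03 -0.   -0.55]
[-0.0, -0.1, 0.0] [-0.03, -0.01, 0.05]
```

>>> carry_out([
  [[0,0,10],[0,0,0],255],
  [[0,0,20],[0,0,0],255],
  [[0,0,30],[0,0,0],255],
  [[0,0,40],[0,0,0],255],
  [[0,0,50],[0,0,0],255],
  [[0,0,60],[0,0,0],255],
  [[0,0,70],[0,0,0],255],
  [[0,0,79],[0,0,0],255],
])

```text
clock: 36.55
tcp_pos: [0.5899, -0.2704, 0.0765]
orientation: [-0.0, 0.64, 0.769, 0.002]
wrist_force: [6.4, 8.5, 2.3]
finger_gap: 0.0127
grip_force: 59.3
```

```bash
python3 - <<'E'
from h import *
s=env.get_state(); print(s['grip_force'],s['ft_torque']); rows(([588,-273.2,76.5],ori(8.6)))
E
```

```text
59.32644546031952 [ 1.72320844 -1.33934329  0.09235747]
t 36.55 tcp [ 589.9 -270.4   76.5] gap 12.7 F [6.4 8.5 2.3] j [-0.56  0.53 -0.    1.03  0.    0.83]
[0.1, -0.2, 1.9] [-0.24, -0.24, -0.01]
```

Turn another 2° to the stop, then release, lift and look.

>>> carry_out([
  [[0,0,1],[-0.2,-0.2,0],255],
  [[0,0,2],[-0.2,-0.2,0],255],
  [[0,0,2],[-0.2,-0.2,0],255],
  [[0,0,2],[-0.2,-0.2,0],60],
  [[0,0,2],[-0.2,-0.2,0],60],
  [[0,0,2],[-0.2,-0.2,0],60],
  [[0,0,2],[-0.2,-0.2,-4],60],
  [[0,0,2],[-0.2,-0.2,-10],60],
])

```text
clock: 37.55
tcp_pos: [0.5842, -0.275, 0.174]
orientation: [-0.004, 0.652, 0.758, -0.002]
wrist_force: [-0.0, -0.7, 0.6]
finger_gap: 0.0655
grip_force: 0.0
```

```bash
python3 - <<'E'
from h import *
im,W=cloud('wrist')
for k,h in [('red',(0,8,150,60)),('blue',(100,125,150,60))]: print(k,fit(im,W,(0,0,640,480),(.092,.12),h))
rows(([588.5,-357,160],ori(88.7)),([588.5,-357,76],ori(88.7)))
E
```

```text
red {'c': array([ 589.2, -272.7]), 'size': array([65.1, 13.6]), 'long_deg': -80.3, 'z': array([ 97.6, 100.4, 101.7]), 'n': 2463, 'med': array([ 588.3, -267.2])}
blue {'c': array([ 588.9, -356.4]), 'size': array([64.6, 15.3]), 'long_deg': -1.3, 'z': array([ 93.4, 100. , 101.6]), 'n': 2365, 'med': array([ 586.5, -353. ])}
t 37.6 tcp [ 588.  -277.3  185.1] gap 65.5 F [ 1.4 -0.8  6. ] j [-0.56  0.47  0.17  1.26 -0.    0.86]
[-0.1, 0.4, -80.1] [-7.87, -1.15, 2.55]
[-0.1, 0.4, -80.1] [-7.82, -1.17, 10.95]
```

>>> carry_out([
  [[0,0,-10],[-1,0,0],135],
  [[0,0,-20],[-2,-0.2,0],135],
  [[0,0,-30],[-3,-0.4,0],135],
  [[0,0,-40],[-4,-0.6,0],135],
  [[0,0,-50],[-5,-0.8,0],135],
  [[0,0,-60],[-6,-1,0],135],
  [[0,0,-70],[-7,-1.1,1],135],
  [[0,0,-80],[-7.8,-1.2,2.5],135],
])

```text
clock: 38.6
tcp_pos: [0.5857, -0.3555, 0.1507]
orientation: [-0.001, 0.01, 1.0, -0.001]
wrist_force: [0.9, -0.2, -0.5]
finger_gap: 0.0399
grip_force: 0.0
```

>>> carry_out([
  [[0,0,0],[0,0,0],135],
  [[0,0,0],[0,0,0],135],
  [[0,0,0],[0,0,0],135],
  [[0,0,0],[0,0,0],135],
  [[0,0,0],[0,0,0],135],
  [[0,0,0],[0,0,0],135],
  [[0,0,0],[0,0,0],135],
  [[0,0,0],[0,0,0],135],
])

```text
clock: 39.6
tcp_pos: [0.5858, -0.3542, 0.1505]
orientation: [-0.002, 0.012, 1.0, -0.0]
wrist_force: [-0.7, -0.7, 0.6]
finger_gap: 0.04
grip_force: 0.0
```

```bash
python3 - <<'E'
from h import *
rows(([588.5,-356.8,76],ori(88.7)))
E
```

```text
t 39.6 tcp [ 585.8 -354.2  150.5] gap 40.0 F [-0.7 -0.7  0.6] j [-0.66  0.56  0.23  1.24 -0.   -0.64]
[-0.0, -0.2, -0.1] [-0.31, -0.25, 7.45]
```

>>> carry_out([
  [[0,-0.2,0],[-0.3,-0.25,1],135],
  [[0,-0.2,0],[-0.3,-0.25,3],135],
  [[0,-0.2,0],[-0.3,-0.25,5.5],135],
  [[0,-0.2,0],[-0.3,-0.25,7.4],135],
  [[0,-0.2,0],[-0.3,-0.25,7.4],135],
  [[0,-0.2,0],[-0.3,-0.25,7.4],255],
  [[0,-0.2,0],[-0.3,-0.25,7.4],255],
  [[0,-0.2,0],[-0.3,-0.25,7.4],255],
], force=60)

```text
clock: 40.6
tcp_pos: [0.589, -0.3571, 0.0776]
orientation: [0.001, 0.012, 1.0, -0.001]
wrist_force: [-0.0, 0.9, 1.7]
finger_gap: 0.0129
grip_force: 60.0
```

```bash
python3 - <<'E'
from h import *
s=env.get_state(); print(s['grip_force'],s['ft_torque']); rows(([588.5,-356.8,76],ori(88.7)))
E
```

```text
59.96996462345123 [ 0.20208454 -0.05764418 -0.04153912]
t 40.6 tcp [ 589.  -357.1   77.6] gap 12.9 F [-0.   0.9  1.7] j [-0.66  0.61  0.12  1.09 -0.   -0.64]
[-0.1, 0.1, -0.1] [0.05, 0.03, 0.16]
```

>>> carry_out([
  [[0,0,8],[0,0,0],255],
  [[0,0,16],[0,0,0],255],
  [[0,0,24],[0,0,0],255],
  [[0,0,32],[0,0,0],255],
  [[0,0,39],[0,0,0],255],
  [[0,0,44],[0,0,0],255],
  [[0,0,44.5],[0,0,0],255],
  [[0,0,44.5],[0,0,0],255],
])

```text
clock: 41.6
tcp_pos: [0.5894, -0.3562, 0.0776]
orientation: [0.001, 0.388, 0.922, 0.0]
wrist_force: [1.2, 4.7, 5.0]
finger_gap: 0.0129
grip_force: 60.9
```

```bash
python3 - <<'E'
from h import *
s=env.get_state(); print(s['grip_force'],s['ft_torque'],s['wrist_force']); rows(([588.5,-356.8,77],ori(43.5)))
E
```

```text
60.90055167675018 [ 0.92991466 -0.20421915  0.5736218 ] [1.15860295 4.67343161 5.03592843]
t 41.6 tcp [ 589.4 -356.2   77.6] gap 12.9 F [1.2 4.7 5. ] j [-0.66  0.61  0.12  1.09  0.    0.14]
[0.1, 0.1, 0.8] [0.02, -0.11, 0.06]
```

>>> carry_out([
  [[0,0,0],[0,0,0],135],
  [[0,0,0],[0,0,0],135],
  [[0,0,0],[0,0,0],135],
  [[0,0,0],[0,0,0],135],
  [[0,0,0],[0,0,-4],135],
  [[0,0,0],[0,0,-9],135],
  [[0,0,0],[-1,-4,-13],135],
  [[0,0,0],[-2,-8,-16],135],
])

```text
clock: 42.6
tcp_pos: [0.5451, -0.4275, 0.239]
orientation: [0.001, 0.389, 0.921, -0.001]
wrist_force: [0.1, -0.1, -0.2]
finger_gap: 0.0401
grip_force: 0.0
```

>>> carry_out([
  [[0,0,0],[1,-3,-1],135],
  [[0,0,0],[3,-6,-2],135],
  [[0,0,0],[5,-9,-2],135],
  [[0,0,0],[5,-9,-2],135],
  [[0,0,0],[5,-9,-2],135],
  [[0,0,0],[5,-9,-2],135],
  [[0,0,0],[5,-9,-2],135],
  [[0,0,0],[5,-9,-2],135],
])

```text
clock: 43.6
tcp_pos: [0.4461, -0.4533, 0.2563]
orientation: [-0.0, 0.389, 0.921, -0.0]
wrist_force: [0.4, -0.3, -0.2]
finger_gap: 0.0397
grip_force: 0.0
```

```bash
python3 - <<'E'
from h import *
im,W=cloud('side'); board(im,W,G); board(im,W,Y)
j,V=cloud('wrist'); rows()
for k,h in [('red',(0,8,150,60)),('blue',(100,125,150,60))]: print(k,fit(j,V,(0,0,640,480),(.092,.12),h))
save(np.hstack([cv2.resize(im,(400,300)),cv2.resize(j,(400,300))]),'end.png')
E
```

```text
h.py:51: RuntimeWarning: Mean of empty slice.
  q=np.stack([x[m],y[m],z[m]],1); c=q.mean(0); n=np.linalg.svd(q-c,full_matrices=False)[2][2]
  ret = um.true_divide(
Traceback (most recent call last):
  File "h.py", line 51, in board
    q=np.stack([x[m],y[m],z[m]],1); c=q.mean(0); n=np.linalg.svd(q-c,full_matrices=False)[2][2]
                                                   ~~~~~~~~~~~~~~~~~~~~~~~~~~~~~~~~~~~~~~~~~^^^
IndexError: index 2 is out of bounds for axis 0 with size 0
```

```bash
python3 - <<'E'
from h import *
im,W=cloud('top'); j,V=cloud('wrist'); rows()
save(np.hstack([im[150:330:1,250:520].repeat(2,0).repeat(2,1)[:360,:400],cv2.resize(j,(400,360))]),'end.png')
for k,h in [('red',(0,8,150,60)),('blue',(100,125,150,60))]: print(k,fit(j,V,(0,0,640,480),(.092,.12),h),fit(im,W,(420,170,500,230),(.085,.13),h))
for h in (G,Y):
    try: board(im,W,h)
    except Exception as e: print(e)
E
```

```text
t 43.75 tcp [ 445.7 -453.5  256.4] gap 40.2 F [-0.  -0.1  0.3] j [-0.92  0.43  0.28  1.42 -0.   -0.12]
red {'c': array([ 577.7, -448. ]), 'size': array([379.4,  23. ]), 'long_deg': 86.1, 'z': array([ 93.2,  99.5, 105.7]), 'n': 1267, 'med': array([ 586.1, -288.3])} {'c': array([ 585.5, -273.3]), 'size': array([64.2, 19.7]), 'long_deg': -79.6, 'z': array([ 94.1, 100.1, 106.2]), 'n': 114, 'med': array([ 587.4, -268.8])}
blue {'c': array([ 587.7, -357.4]), 'size': array([64.9, 13.6]), 'long_deg': -45.3, 'z': array([ 93.3,  99.9, 101.6]), 'n': 1544, 'med': array([ 583.6, -355.4])} {'c': array([ 587.7, -356.4]), 'size': array([61.8, 13.2]), 'long_deg': -44.5, 'z': array([ 94.2, 100.3, 105.9]), 'n': 110, 'med': array([ 585.6, -353.6])}
rect [ 49.1 -60.3] [55.3 98.5] 89.7 z [ 5.8 11.4 16.2] tilt vs slope deg 1.0 621
rect [48.8 55.9] [57.8 99.5] 89.9 z [ 6.2 11.3 15.7] tilt vs slope deg 0.8 678
```

View pics/end.png

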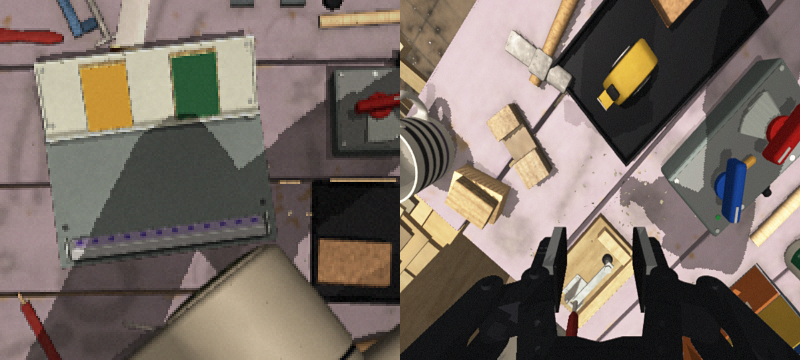

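The boards, the isolator (about 80°) and the selector (about 45°) look right. The block appears to have been shifted inside the tray, so I'll check it against the limits.

```bash
python3 - <<'E'
from h import *
def tr(p): 
    t=np.radians(-2.9); d=np.array(p)-[415.8,-314.2]; return np.round([d@[np.cos(t),np.sin(t)],d@[-np.sin(t),np.cos(t)]],1)
im,W=cloud('top'); f=fit(im,W,(400,236,506,310),(.015,.06),(8,19,60,60)); print(f,tr(f['c']))
j,V=cloud('wrist'); f=fit(j,V,(160,50,280,160),(.03,.09),(18,35,120,60)); print(f,tr(f['c']))
E
```

```text
{'c': array([ 392.1, -295.4]), 'size': array([208.5,  64.8]), 'long_deg': -87.6, 'z': array([24.5, 31. , 48.1]), 'n': 856, 'med': array([ 393.1, -243.8])} [-24.6  17.6]Traceback (most recent call last):
  File "<stdin>", line 5, in <module>
TypeError: 'NoneType' object is not subscriptable
```

```bash
python3 - <<'E'
from h import *
def tr(p): 
    t=np.radians(-2.9); d=np.array(p)-[415.8,-314.2]; return np.round([d@[np.cos(t),np.sin(t)],d@[-np.sin(t),np.cos(t)]],1)
j,V=cloud('wrist'); f=fit(j,V,(300,40,440,170),(.025,.09),(18,35,120,60)); print(f,tr(f['c']))
f=fit(j,V,(400,0,520,60),(.025,.04)); print(f)
E
```

```text
{'c': array([ 410.8, -363.2]), 'size': array([72.4, 34.6]), 'long_deg': 87.2, 'z': array([44.3, 61. , 64.7]), 'n': 3654, 'med': array([ 410.3, -362.2])} [ -2.5 -49.2]
{'c': array([ 408.9, -279.2]), 'size': array([47. , 21.8]), 'long_deg': 44.3, 'z': array([27.7, 30.2, 31.7]), 'n': 997, 'med': array([ 407., -280.])}
```

The tape measure stands at (-2.5, -49) in the tray and the block lies flat at about (-26, 69), both within limits. Handing in.

```bash
python3 -c "
from workcell import env
print(env.hand_in())"
```

```text
the job is handed in; nothing more can be done
None
```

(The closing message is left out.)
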